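Lock the kitchen roll spindle with its linchpin

TASK

Take the linchpin with the red tab out of its wooden parking block and, feeling gently for the hole, push it from above fully home through the cross hole in the free end of the kitchen roll holder's spindle, ring pivots square to the spindle. Then swing its brass ring over the top and down round the end of the spindle as far as it goes, so the pin is held. Use a light hand throughout, since some 10 N does everything and leaning hard on pin, ring or spindle bends them; leave the other things alone and let go at the end.

Things in the scene. Friction and masses are not known exactly. Their poses are not given: they have to be found in the camera images.
- holder: Wooden kitchen roll holder, fixed, with a white roll (diameter 134, 247 long) on a level steel spindle. Origin on the surface below the middle of the spindle's end play; z up; x along the spindle, outward past its free end. Roll from x = -95 inward, near upright at x = -75 to -90, 116 high. Spindle axis 90 above the surface; a dark collar, diameter 36, sits 30 to 44 inward of the hole.
- seat (a point): Point fixed to the holder at y = 0, z = 103, the height of the flat top of the spindle's square steel end (26 wide, 26 high; from 15 inward to 33 outward of the hole). Its vertical square through hole is 11.5, chamfered 1, sides along holder x and y. The spindle has end play: the hole's centre is anywhere within 13 either way of this point along x, NOT reported: find it by feel or sight.
- spindle_axis (a point): Point fixed to the holder, 13 below the seat point, on the spindle's axis. The spindle is stiff along itself and does not follow light pushes. In the hole, 18 below the flat top, a spring ball presses on the pin from one side: the tapered tip meets it first; pushing past takes a few newtons, up to about 10, then the shank drags until the collar sits on the flat top.
- pin: The linchpin, about 70 g, loose, starting upright in the block. Origin on its axis at the underside of its dark collar; z up. Collar 20 (x) by 26 (y) by 10 high. Goes into the spindle with its x along holder +x; seated, the origin is 103 above the surface. Below: square shank 10 x 10 to z = -26, then a round tip tapering to diameter 8.8 at z = -34.
- tab (a point): Centre of the top of the pin's red tab, at pin z = 43. The tab is 14 (pin x) by 18 (pin y), from pin z = 10 to 43. Grip it across y, with the finger ends at pin z = 20 or higher so that they clear the ring's legs.
- ring (a joint): Angle (rad) of the brass ring, a U of 5 mm wire, 46 wide over its legs, bar 60 from the pivot; pivot axis along pin y, at pin z = 5. 0: level to the pin's -x side; pi/2: straight up, clear of the tab; pi: level to +x; 4.04: stop, hanging down round the spindle's end. Starts at 0.6 to 0.8. A stiff pivot (0.06 N m, about 1 N at the bar) keeps it where it is left.
- ring_bar (a point): Middle of the ring's cross bar, on which turns a loose black roller, diameter 10, 30 long, along the pin's y. Pushed from the roll's side it climbs over the tab along its arc; past the far level it is pressed down from above. At its stop, 10 N of the hand pries the pin in its hole with 45 N: stop by feel.
- block: Dark wooden parking block, 64 x 64 x 45 high, fixed. Origin at the centre of its underside; a square hole of 13, 41 deep, from the top's centre, its sides along the block's x and y; the pin stands in it with its collar on the top and its x along the block's x.
- mug: White mug with red stripes, 82 x 115 x 100, loose bystander; origin at the centre of its underside.
- salt: Glass jar with a dark cap and grey contents, diameter 41, 105 high, loose bystander; origin at its underside.
- pepper: Glass jar with a dark cap and brown contents, diameter 44, 105 high, loose bystander; origin at its underside.
- jar: Jar with a green lid, 61 x 66 x 107, loose bystander; origin at its underside.
There are look-alikes about, which are no part of the job. What is shaped like the pin but pink is not meant.

How it is judged (in metres and radians):
On the way, in this order (a step that is already met when the one before it is completed fails the run):
1. the pin is lifted clear of the parking block (its collar more than 110 mm above the surface) (height (world z) of pin above 0.11 m), for 0.1 s.
2. the pin is fully home in the spindle's hole, with the ring still on the roll's side or upright (z of pin in the frame of holder between 0.1 and 0.106 m and x of pin in the frame of holder between -0.016 and 0.016 m and y of pin in the frame of holder between -0.004 and 0.004 m and angle between pin's own z axis and vertical below 0.12 rad and value of joint ring below 2.4 rad), for 0.2 s.
At the end, for the whole second after the job is handed in: The pin stands in the spindle's cross hole, upright within 0.12 rad and in line with the spindle within 0.3 rad, its collar within 3 mm of the spindle's flat top, at rest, and the ring has been swung over to more than 3.75 rad (its stop is 4.04), round the spindle's end (z of pin in the frame of holder between 0.1 and 0.106 m and x of pin in the frame of holder between -0.016 and 0.016 m and y of pin in the frame of holder between -0.004 and 0.004 m and angle between pin's own z axis and vertical below 0.12 rad and angle between the x axis of pin and the x axis of holder, either way round below 0.3 rad and value of joint ring above 3.75 rad and linear speed of pin below 0.02 m/s); the robot touches nothing.
It fails at once if the pin or its ring is pressed on the holder or its spindle with more than 60 N (all contacts between them added up; prying at the ring multiplies the hand's force four to five times) (contact force between pin and holder above 60 N).
It fails at once if a bystander (mug, salt, pepper or jar) is shifted by more than 30 mm (distance of any of mug, salt, pepper, jar from where it was at the start of the episode above 0.03 m).
It also fails if it takes over 72 s, if anything falls off the work surface, if the arm or the gripper's body presses on something with over 40 N, if the wrist force passes 120 N, or if a joint passes its speed limit or range.

ROBOT

A 6-joint arm with a two-finger parallel gripper is mounted at the origin on a cart in front of the work surface, level with it; the furniture and walls round the work are solid. World frame = base frame: x ahead of the robot, y to its left, z up, the work surface at z = 0. Lengths are in mm, angles in rad, forces in N, time in s.
With the tool pointing down it reaches from about 350 to 875 mm from the base axis. Payload 4.2 kg.
Tool frame: the origin (TCP) lies at the very end of the fingers, on their centre line; the grasp point (between the pads) lies 19 mm behind it (arm.grip_point_offset is the distance from the TCP to the grasp point, in mm); z points along the fingers, y is the direction in which the jaws open and shut (so a half turn about z gives the same grasp; the last joint's range is limited). The gripper opens to 85 mm and grips with 20 to 120 N. Pads are 22 mm wide; open, the fingers measure 114 mm over their backs; the gripper's body (76 mm by 85 mm) begins 54 mm behind the grasp point. The pads swing forward as they close: fully open they stand 13 mm farther back than shut.
Start: joints at [-0.864, 0.385, 0.008, 0, -1.194, -0.259], TCP at [270.626, -563.348, 231.312] pointing down, gripper open.
Joint ranges: [-3.14, 3.14], [-1.21, 2.06], [-1.07, 1.41], [-3.16, 2.05], [-2.99, -0.16], [-3.1, 3.1]. Speed limits (rad/s): [2.79, 2.79, 3.14, 3.14, 3.14, 3.14].

INTERFACE

Orientations are given as a unit quaternion [x, y, z, w].
In Python, from bench import arm gives the robot as it stands.
- The arm moves only by the tool drive_tool, never from a script. Its argument "steps" is a list of rows, each a list of 5 numbers: the shift along the tool's x, y, z in m, then the turn about the tool's z in degrees, then the finger opening in m, from 0 to 0.0854. A call has 1 to 20 rows; each row shifts and turns the commanded pose from where the row before left it, along the tool's axes as they then stand; what a row does not reach is not made up. A row lasts 1/10 s, in which the tool goes at most 50 mm and 8.59 degrees, less where a joint would pass 70% of its speed; a pose out of reach is approached as far as the arm can. A call is refused whole if a number of a shift passes 0.05 or a number of a turn 8.59, either way. A call with a gripper value outside its range is refused whole. The fingers move at their own pace and stop on an object; the grip force is fixed at half the most. Time passes only in rows, so rows that do not move let the fingers close. It gives the time, the measured TCP pose, the force and the opening at its end, in the units of the state.
- arm.read_state(): the state, without advancing time (a new reading comes with each control period).
- arm.get_image(name): name is "scene" or "top"; returns (picture, depth): 420x560x3 uint8, blue, green, red; 420x560 float32, mm along the optical axis (not along the pixel's ray), 0 where there is no reading.
- arm.camera_params(name): a dict with "K" (3x3 intrinsics, pixels), "dist" ([k1, k2, p1, p2, k3] as OpenCV has them; the pictures are not rectified), "world_to_cam" (4x4, takes a point from world to camera coordinates). Camera axes: x right, y up, looking along -z (the intrinsics and any distortion apply to the point x, -y, -z); pixel columns grow to the right and rows downward; lengths in mm; the calibration is good to about 2 mm. A picture is of the moment at which its call begins. camera_params takes no time and is no camera call.
- arm.job_done(): hands the job in, once; it reports no verdict.
The state is a dict: "clock": time; "joints": joint angles; "joint_vel": joint speeds; "joint_efforts": joint torques, N m; "position": TCP position; "ee_rot": TCP orientation; "contact_force": force on the tool from outside, world axes, zero at the start; "wrist_torque": the same for the moment, N m; "gripper_width": finger opening in mm.
Only numpy, scipy, OpenCV 4.12 (cv2) and the standard library are available. Lean on these libraries where they do the work, as an engineer would, in place of code of your own. Each camera call takes 0.05 s, during which the arm holds its last target.

## Working session

There is one attempt and no reset: what is moved stays moved. The work goes in short steps, Python scripts to look and compute and a tool call to move; the robot and the scene stay as the last step left them, time stands still between calls to the robot, and variables do not carry over. Pictures are saved under pics/ and viewed, and the job is handed in when it is done.

Besides the shell and the picture viewer there is one more tool, called after "Call:" by a JSON object that holds its "name" and its "arguments". drive_tool: Moves the arm, as the interface text tells. Its arguments: {"type":"object","properties":{"steps":{"type":"array"}},"required":["steps"]}

```bash
ls; mkdir -p pics; python3 - <<'E'
from bench import arm
import cv2,numpy as np
s=arm.read_state(); print(s)
for n in("scene","top"):
    im,d=arm.get_image(n); cv2.imwrite(f"pics/{n}0.png",im); np.savez(f"{n}0.npz",im=im,d=d); p=arm.camera_params(n); print(n,p)
E
```

```text
pics
{'clock': 0.0, 'joints': array([-8.64431790e-01,  3.85576735e-01,  6.62237123e-03, -4.94489372e-04,
       -1.19402635e+00, -2.58607835e-01]), 'joint_vel': array([ 8.30087214e-04,  4.29204303e-04, -7.96594709e-04, -3.91327869e-04,
        8.31504470e-04,  2.49230540e-06]), 'joint_efforts': array([-3.28296255e-04, -3.92293954e+01,  1.88409698e+01,  4.18645307e+00,
       -4.55265123e-03, -9.74101397e-06]), 'position': array([ 270.35256079, -562.84542907,  230.20873802]), 'ee_rot': array([-2.21923765e-01,  9.75063381e-01,  1.07413664e-03, -3.03189002e-04]), 'contact_force': array([-0.16884957,  0.1938447 , -0.3343144 ]), 'wrist_torque': array([-0.03359806,  0.00714786, -0.00487897]), 'gripper_width': 85.46693818061759}
scene {'K': array([[392.25888005,   0.        , 273.71792613],
       [  0.        , 392.25888005, 208.31749781],
       [  0.        ,   0.        ,   1.        ]]), 'dist': array([-0.11648645,  0.        ,  0.        ,  0.        ,  0.        ]), 'world_to_cam': array([[-4.96038906e-01, -8.68206334e-01, -1.27735923e-02,
         4.93619124e+02],
       [ 4.09142473e-01, -2.46683404e-01,  8.78492877e-01,
        -2.40113340e+02],
       [-7.65864114e-01,  4.30540426e-01,  4.77584652e-01,
        -5.86337538e+02],
       [ 0.00000000e+00,  0.00000000e+00,  0.00000000e+00,
         1.00000000e+00]])}
top {'K': array([[471.04176953,   0.        , 277.57850413],
       [  0.        , 471.04176953, 215.41419875],
       [  0.        ,   0.        ,   1.        ]]), 'dist': array([-0.01948247,  0.        ,  0.        ,  0.        ,  0.        ]), 'world_to_cam': array([[-2.62277868e-02, -9.99016487e-01, -3.57513970e-02,
         3.05366558e+02],
       [ 9.97427599e-01, -2.85392140e-02,  6.57548275e-02,
        -5.24924564e+02],
       [-6.67104736e-02, -3.39348265e-02,  9.97195137e-01,
        -8.84388816e+02],
       [ 0.00000000e+00,  0.00000000e+00,  0.00000000e+00,
         1.00000000e+00]])}
```

View pics/scene0.png

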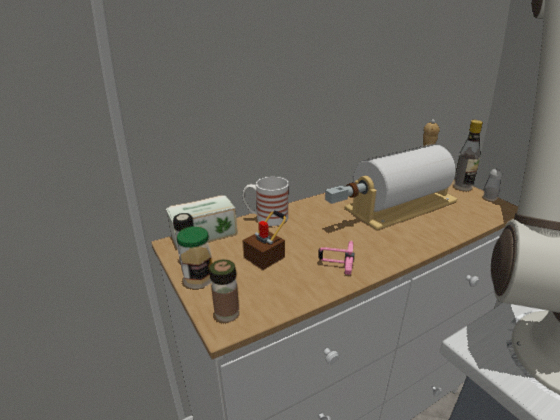

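View pics/top0.png

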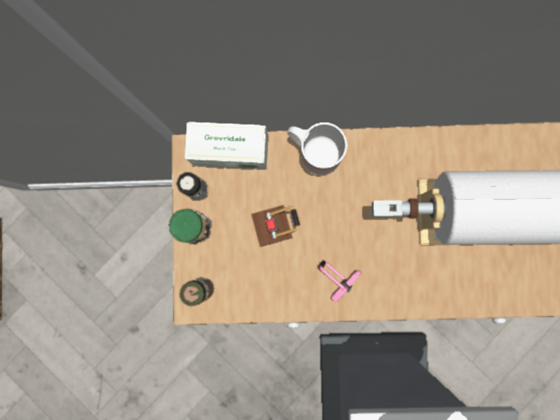

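Top view: the red-tab pin stands in the dark block at (271,225), its ring bar at (294,217). The pink look-alike lies at (340,283). The spindle's square end is at (388,208) with its hole near (394,208). Next I'll enlarge these areas.

```bash
cat > h.py <<'E'
import cv2,numpy as np
from bench import arm
def P(n):
    return arm.camera_params(n)
def ray(n,uv,p=None):
    p=p or P(n); uv=np.array(uv,float).reshape(-1,1,2)
    q=cv2.undistortPoints(uv,p["K"],p["dist"]).reshape(-1,2)
    T=p["world_to_cam"];R=T[:3,:3];t=T[:3,3]
    d=np.c_[q[:,0],-q[:,1],-np.ones(len(q))]
    return -R.T@t, d@R
def onz(n,uv,z):
    o,d=ray(n,uv); return o+d*((z-o[2])/d[:,2])[:,None]
def proj(n,X):
    p=P(n);T=p["world_to_cam"];X=np.atleast_2d(np.array(X,float))
    c=X@T[:3,:3].T+T[:3,3]; c=c*[1,-1,-1]
    return cv2.projectPoints(c,np.zeros(3),np.zeros(3),p["K"],p["dist"])[0].reshape(-1,2)
def tri(uv1,uv2):
    A=[];b=[]
    for n,uv in(("scene",uv1),("top",uv2)):
        o,d=ray(n,uv); d=d[0]/np.linalg.norm(d[0]); M=np.eye(3)-np.outer(d,d); A.append(M);b.append(M@o)
    X=np.linalg.solve(sum(A),sum(b)); 
    return X,[np.linalg.norm(A[i]@X-b[i]) for i in(0,1)]
def depthpts(n,d,mask):
    v,u=np.nonzero(mask&(d>0)); o,r=ray(n,np.c_[u,v]); return o+r*d[v,u][:,None]
def crop(im,x0,y0,x1,y1,s,name):
    c=cv2.resize(im[y0:y1,x0:x1],None,fx=s,fy=s,interpolation=cv2.INTER_CUBIC)
    cv2.imwrite("pics/"+name,c)
E
python3 - <<'E'
from h import *
t=np.load("top0.npz")["im"]; s=np.load("scene0.npz")["im"]
a=cv2.resize(t[195:255,240:310],None,fx=8,fy=8,interpolation=cv2.INTER_CUBIC)
cv2.imwrite("pics/c1.png",a)
crop(t,360,170,450,250,8,"c2.png")
crop(s,235,195,305,275,7,"c3.png")
E
```

```text
(no output)
```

View pics/c1.png

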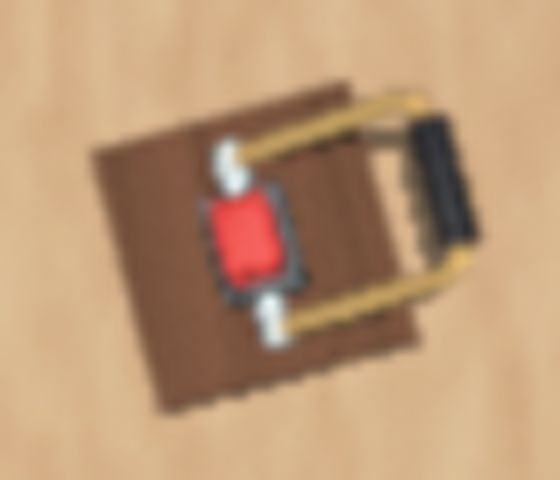

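View pics/c2.png

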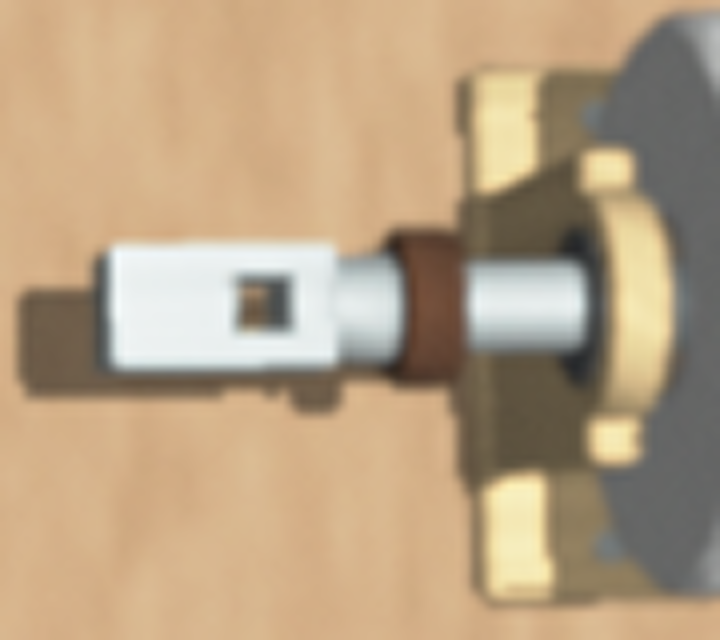

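View pics/c3.png

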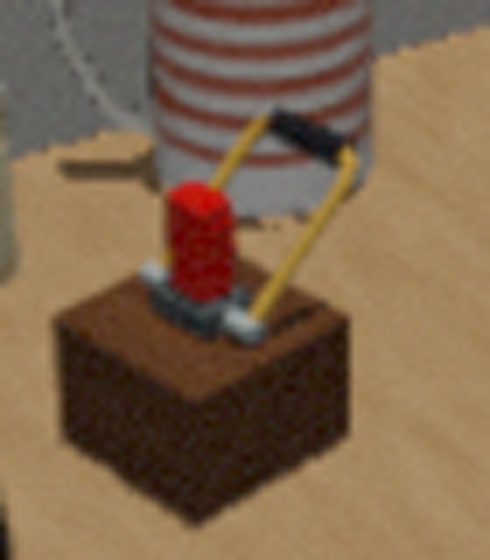

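Named candidates: the upright red-tab pin at top (271,225), which stands in the dark block with a brass ring and is the one meant, and the pink one lying at (340,283), which is a look-alike. The enlarged crop confirms the red tab, dark collar and brass ring with black roller. The ring leans toward the roll. The spindle hole shows at crop (264,303), which is pixel (393,208).

```bash
python3 - <<'E'
from h import *
z=np.load("top0.npz"); t=z["im"]; d=z["d"]; s=np.load("scene0.npz")["im"]; sd=np.load("scene0.npz")["d"]
def redm(im):
    hsv=cv2.cvtColor(im,cv2.COLOR_BGR2HSV); return ((hsv[...,0]<8)|(hsv[...,0]>173))&(hsv[...,1]>170)&(hsv[...,2]>90)
m=redm(t); m[:, :255]=0; m[:,290:]=0; m[:205]=0;m[245:]=0
v,u=np.nonzero(m); print("tab px",u.mean(),v.mean(),len(u), cv2.minAreaRect(np.c_[u,v].astype(np.float32)))
print("tab depth z", depthpts("top",d,m)[:,2].min(), np.median(depthpts("top",d,m),0), depthpts("top",d,m)[:,2].max())
pts=depthpts("top",d,m); pts=pts[pts[:,2]>83]; print("tab top",len(pts),(pts.min(0)+pts.max(0))/2,pts.mean(0))
# block top by depth
sub=np.zeros_like(m); sub[195:255,240:310]=1
v,u=np.nonzero(sub); o,r=ray("top",np.c_[u,v]); X=o+r*d[v,u][:,None]
k=(X[:,2]>41)&(X[:,2]<48); rect=cv2.minAreaRect(X[k,:2].astype(np.float32)); print("block",k.sum(),rect, cv2.boxPoints(rect))
# corners from crop
c=np.array([[93,150],[348,80],[420,345],[163,412]])/8+[240,195]-.44
B=onz("top",c,45); print(B,B.mean(0)); e=[B[0]-B[1],B[3]-B[2],]; print([np.degrees(np.arctan2(x[1],x[0])) for x in e],[np.linalg.norm(x) for x in e], np.linalg.norm(B[0]-B[3]))
# roller
sub=np.zeros_like(m); sub[205:232,287:302]=1
g=(t.max(2)<60)&(sub>0); v,u=np.nonzero(g); print("roller px",u.mean(),v.mean()); print("roller pts",np.median(depthpts("top",d,g),0))
# spindle end
sub=np.zeros_like(m); sub[195:222,368:404]=1; Xs=depthpts("top",d,sub>0); k=(Xs[:,2]>98)&(Xs[:,2]<108)
rect=cv2.minAreaRect(Xs[k,:2].astype(np.float32)); print("sqend",k.sum(),np.median(Xs[k],0),rect); print(cv2.boxPoints(rect))
h=np.array([[236,277],[292,277],[292,331],[236,331]])/8+[360,170]-.44
H=onz("top",h,103); print("hole",H,H.mean(0))
E_=np.array([[108,245],[338,245],[338,370],[108,370]])/8+[360,170]-.44
Q=onz("top",E_,103);print("end",Q,Q.mean(0))
g=np.zeros_like(m); g[165:250,435:560]=1
Xr=depthpts("top",d,g>0); k=Xr[:,2]>120; rr=cv2.minAreaRect(Xr[k,:2].astype(np.float32)); print("roll",rr, np.percentile(Xr[:,2],99.5))
E
```

```text
tab px 269.95238095238096 224.76190476190476 21 ((270.45001220703125, 224.35000610351562), (8.538147926330566, 6.324554920196533), 71.56504821777344)
tab depth z 84.5880855343969 [512.09062124 302.84923197  87.55307379] 89.50180369100758
tab top 21 [512.9303627  301.77035269  87.04494461] [512.43284706 302.7275703   87.35260788]
block 858 ((513.4058837890625, 302.5680236816406), (63.936927795410156, 64.03839111328125), 14.103645324707031) [[474.59872 325.83206]
 [490.20337 263.72403]
 [552.213   279.304  ]
 [536.6084  341.41202]]
[[537.00383978 339.70356706  45.        ]
 [551.766335   279.25262763  45.        ]
 [489.09981052 264.09950223  45.        ]
 [475.04990596 324.66604349  45.        ]] [513.22997281 301.9304351   45.        ]
[np.float64(103.72338776454633), np.float64(103.06017491782227)] [np.float64(62.2273841939618), np.float64(62.174799861981086)] 63.75278057940226
roller px 294.2121212121212 216.0909090909091
roller pts [526.64615713 259.40671698  92.33169785]
sqend 400 [535.52522752  97.10442547 102.21157418] ((535.2430419921875, 94.2588119506836), (52.5715446472168, 24.909832000732422), 88.47276306152344)
[[522.092     68.31432 ]
 [546.993     67.65043 ]
 [548.3941   120.2033  ]
 [523.4931   120.867195]]
hole [[541.79410782  93.04962761 103.        ]
 [541.43922994  80.91349245 103.        ]
 [529.64290246  81.4191801  103.        ]
 [529.99286527  93.54400716 103.        ]] [535.71727637  87.23157683 103.        ]
end [[549.61767669 120.54068625 103.        ]
 [548.14672179  70.64371608 103.        ]
 [520.85278477  71.83537383 103.        ]
 [522.27628167 121.62482068 103.        ]] [535.22336623  96.16114921 103.        ]
roll ((532.7159423828125, -96.67906951904297), (188.32386779785156, 113.80168151855469), 88.77608489990234) 156.40071745470868
```

Call:
{"name": "drive_tool", "arguments": {"steps": [[0, 0, 0, -8, 0.085], [0, 0, 0, -8, 0.085], [0, 0, 0, -8, 0.085], [0, 0, 0, -8, 0.085], [0, 0, 0, -8, 0.085], [0, 0, 0, -8, 0.085], [0, 0, 0, -8, 0.085], [0, 0, 0, -8, 0.085], [0, 0, 0, -8, 0.085], [0, 0, 0, -6.4, 0.085], [0, 0, 0, 0, 0.085]]}}

```text
clock: 1.2
position: [270.5, -563.1, 230.7]
ee_rot: [0.788, -0.615, -0.001, -0.0]
contact_force: [0.0, 0.0, -0.7]
gripper_width: 84.7
```

```bash
cat >> h.py <<'E'
from scipy.spatial.transform import Rotation as Ro
def go(target,yawy=None):
    """tool-frame shift (mm) to world target, turn needed so tool y is at yawy deg"""
    s=arm.read_state(); R=Ro.from_quat(s["ee_rot"]).as_matrix(); 
    a=np.degrees(np.arctan2(R[1,1],R[0,1])); 
    print("t",round(s["clock"],2),"pos",s["position"].round(2),"tooly",a.round(2),"toolz",R[:,2].round(4),"F",s["contact_force"].round(2),"T",s["wrist_torque"].round(2),"w",round(s["gripper_width"],2))
    if target is not None: print("shift tool mm",(R.T@(np.array(target)-s["position"])).round(2))
    if yawy is not None: print("turn", round(-((yawy-a+180)%360-180),2))
    print("j",s["joints"].round(3))
E
python3 -c "
from h import *
go([513.2,302.3,190],194)"
```

```text
t 1.2 pos [ 270.47 -563.06  230.7 ] tooly -165.96 toolz [-6.0e-04  1.1e-03 -1.0e+00] F [ 0.03  0.   -0.7 ] T [ 0.01  0.   -0.02] w 84.72
shift tool mm [-780.57 -445.42   41.52]
turn 0.04
j [-0.864  0.385  0.007 -0.    -1.194  1.11 ]
```

Call:
{"name": "drive_tool", "arguments": {"steps": [[-0.02, -0.011, 0, 0, 0.085], [-0.04, -0.023, 0, 0, 0.085], [-0.04, -0.023, 0, 0, 0.085], [-0.04, -0.023, 0, 0, 0.085], [-0.04, -0.023, 0, 0, 0.085], [-0.04, -0.023, 0, 0, 0.085], [-0.04, -0.023, 0, 0, 0.085], [-0.04, -0.023, 0, 0, 0.085], [-0.04, -0.023, 0, 0, 0.085], [-0.04, -0.023, 0, 0, 0.085], [-0.04, -0.023, 0, 0, 0.085], [-0.04, -0.023, 0, 0, 0.085], [-0.04, -0.023, 0, 0, 0.085], [-0.04, -0.023, 0, 0, 0.085], [-0.04, -0.023, 0, 0, 0.085], [-0.04, -0.023, 0, 0, 0.085], [-0.04, -0.023, 0, 0, 0.085], [-0.04, -0.023, 0, 0, 0.085], [-0.03, -0.017, 0, 0, 0.085], [0, 0, 0, 0, 0.085]]}}

```text
clock: 3.2
position: [500.5, 250.1, 230.2]
ee_rot: [0.789, -0.615, 0.0, 0.0]
contact_force: [0.6, -0.6, -0.4]
gripper_width: 85.2
```

```bash
python3 -c "
from h import *
go([513.2,302.3,140],194)"
```

```text
t 3.2 pos [500.54 250.14 230.19] tooly -165.89 toolz [-2.e-04 -3.e-04 -1.e+00] F [ 0.56 -0.56 -0.38] T [-0.07  0.02  0.02] w 85.23
shift tool mm [-47.52 -25.02  90.18]
turn 0.11
j [ 0.753  0.275 -0.157  0.    -1.14  -0.507]
```

Call:
{"name": "drive_tool", "arguments": {"steps": [[-0.016, -0.008, 0, 0, 0.085], [-0.016, -0.008, 0.01, 0, 0.085], [-0.0155, -0.009, 0.03, 0, 0.085], [0, 0, 0.03, 0, 0.085], [0, 0, 0.02, 0, 0.085], [0, 0, 0, 0, 0.06], [0, 0, 0, 0, 0.06]]}}

```text
clock: 3.9
position: [512.8, 298.8, 141.4]
ee_rot: [0.788, -0.615, 0.0, 0.0]
contact_force: [-0.2, 0.4, 0.7]
gripper_width: 60.8
```

```bash
python3 - <<'E'
from h import *
for n in("top","scene"):
    im,d=arm.get_image(n); cv2.imwrite(f"pics/{n}1.png",im); np.savez(f"{n}1.npz",im=im,d=d)
    if n=="top": crop(im,220,160,320,260,6,"c4.png")
    else: crop(im,200,150,320,280,5,"c5.png")
go([513.2,302.3,65.5],194)
E
```

```text
t 4.0 pos [513.36 299.27 142.82] tooly -165.96 toolz [ 0.0024  0.0017 -1.    ] F [ 0.38  0.37 -0.19] T [0.03 0.   0.08] w 60.17
shift tool mm [-2.89 -0.38 77.32]
turn 0.04
j [ 0.8    0.407 -0.195  0.001 -0.966 -0.556]
```

View pics/c4.png

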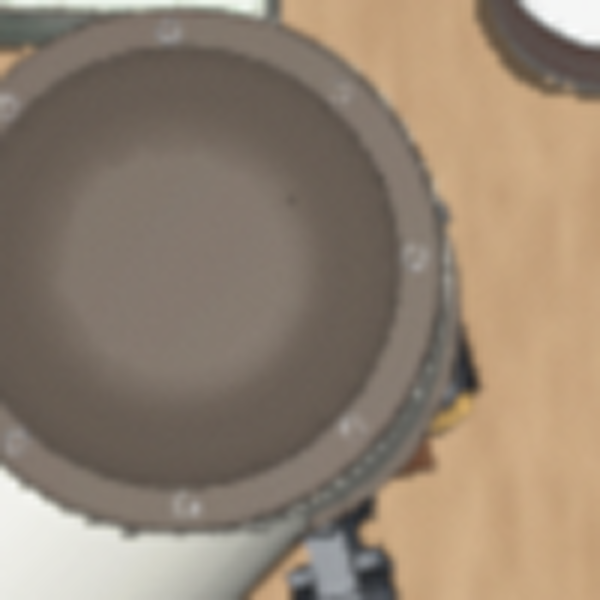

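View pics/c5.png

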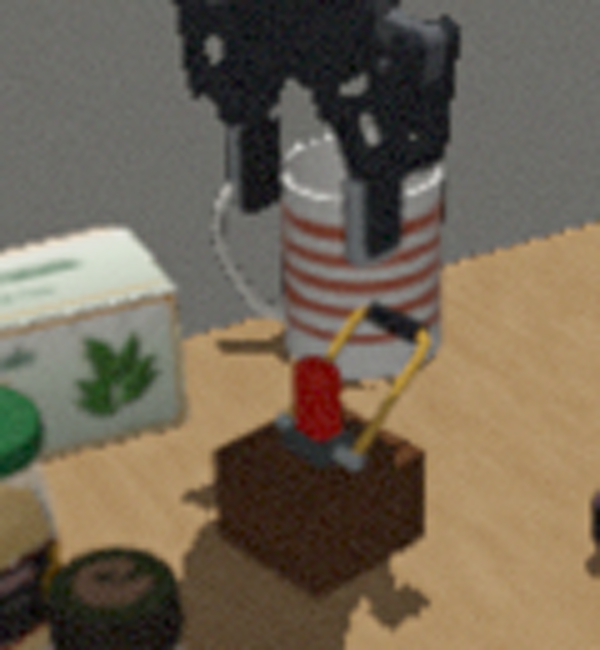

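The scene view shows the gripper straddling above the red tab (crop 318,395), with fingers clear of the ring and mug. Descending.

Call:
{"name": "drive_tool", "arguments": {"steps": [[-0.0029, -0.0004, 0.02, 0, 0.05], [0, 0, 0.025, 0, 0.05], [0, 0, 0.02, 0, 0.05], [0, 0, 0.008, 0, 0.05], [0, 0, 0.003, 0, 0.05], [0, 0, 0, 0, 0.05]]}}

```text
clock: 4.6
position: [512.8, 302.1, 66.3]
ee_rot: [0.788, -0.615, 0.0, -0.001]
contact_force: [-0.3, -0.1, 0.4]
gripper_width: 50.1
```

```bash
python3 - <<'E'
from h import *
for n in("scene",):
    im,d=arm.get_image(n); cv2.imwrite(f"pics/{n}2.png",im); np.savez(f"{n}2.npz",im=im,d=d)
    crop(im,220,180,310,280,6,"c6.png")
go([513.2,302.3,65.5],194)
E
```

```text
t 4.65 pos [512.94 302.23  66.62] tooly -165.93 toolz [ 0.0019  0.0016 -1.    ] F [0.08 1.35 0.18] T [-0.02  0.   -0.01] w 50.06
shift tool mm [-0.   -0.27  1.12]
turn 0.07
j [ 0.804  0.497 -0.271  0.    -0.801 -0.559]
```

View pics/c6.png

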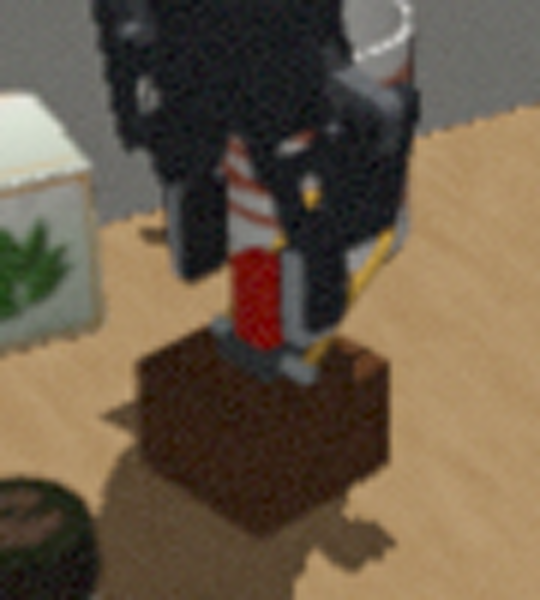

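The fingers straddle the tab (crop 260,300) and the near finger end sits just above the ring's leg. Closing.

Call:
{"name": "drive_tool", "arguments": {"steps": [[0, 0, 0, 0, 0.03], [0, 0, 0, 0, 0.024], [0, 0, 0, 0, 0.02], [0, 0, 0, 0, 0.01], [0, 0, 0, 0, 0.0], [0, 0, 0, 0, 0.0], [0, 0, 0, 0, 0.0]]}}

```text
clock: 5.35
position: [512.5, 301.9, 66.0]
ee_rot: [0.788, -0.615, 0.0, -0.0]
contact_force: [-0.6, -0.3, 4.6]
gripper_width: 16.6
```

```bash
python3 - <<'E'
from h import *
for n in("scene",):
    im,d=arm.get_image(n); cv2.imwrite(f"pics/{n}3.png",im); np.savez(f"{n}3.npz",im=im,d=d)
    crop(im,220,180,310,280,6,"c7.png")
go([513.2,302.3,65.5],194)
E
```

```text
t 5.4 pos [512.47 301.91  65.97] tooly -165.92 toolz [ 9.e-04  5.e-04 -1.e+00] F [-1.69 -0.18  5.28] T [-0.02  0.41 -0.  ] w 16.2
shift tool mm [-0.2  -0.8   0.47]
turn 0.08
j [ 0.805  0.497 -0.272  0.    -0.801 -0.559]
```

View pics/c7.png

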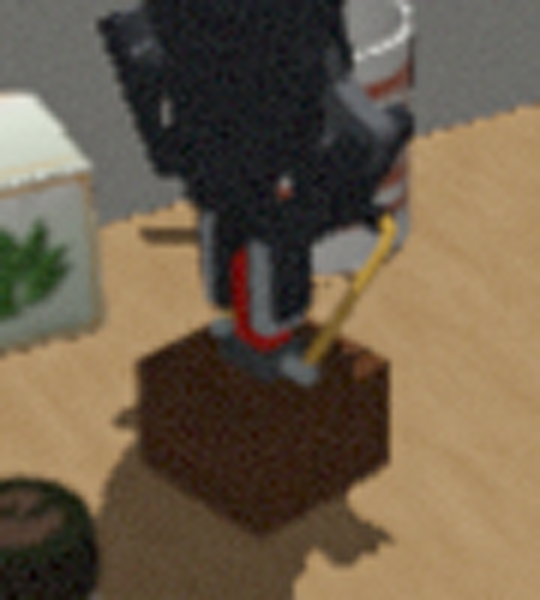

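Call:
{"name": "drive_tool", "arguments": {"steps": [[0, 0, -0.002, 0, 0.0], [0, 0, -0.004, 0, 0.0], [0, 0, -0.008, 0, 0.0], [0, 0, -0.012, 0, 0.0], [0, 0, -0.018, 0, 0.0], [0, 0, -0.02, 0, 0.0], [0, 0, -0.02, 0, 0.0], [0, 0, -0.016, 0, 0.0], [0, 0, -0.01, 0, 0.0], [0, 0, 0, 0, 0.0], [0, 0, 0, 0, 0.0]]}}

```text
clock: 6.5
position: [511.8, 301.4, 175.0]
ee_rot: [0.788, -0.615, -0.0, 0.0]
contact_force: [0.3, 0.5, -1.8]
gripper_width: 16.8
```

```bash
python3 - <<'E'
from h import *
for n in("scene",):
    im,d=arm.get_image(n); cv2.imwrite(f"pics/{n}4.png",im); np.savez(f"{n}4.npz",im=im,d=d)
    crop(im,200,130,320,260,5,"c8.png")
go([535.7,87.2,176],178.5)
E
```

```text
t 6.55 pos [511.6  301.25 174.44] tooly -165.96 toolz [-1.5e-03 -9.0e-04 -1.0e+00] F [ 0.21 -0.03 -1.2 ] T [ 0.   -0.    0.04] w 16.62
shift tool mm [213.5   28.56  -1.4 ]
turn 15.54
j [ 8.040e-01  3.780e-01 -1.520e-01 -1.000e-03 -1.042e+00 -5.590e-01]
```

View pics/c8.png

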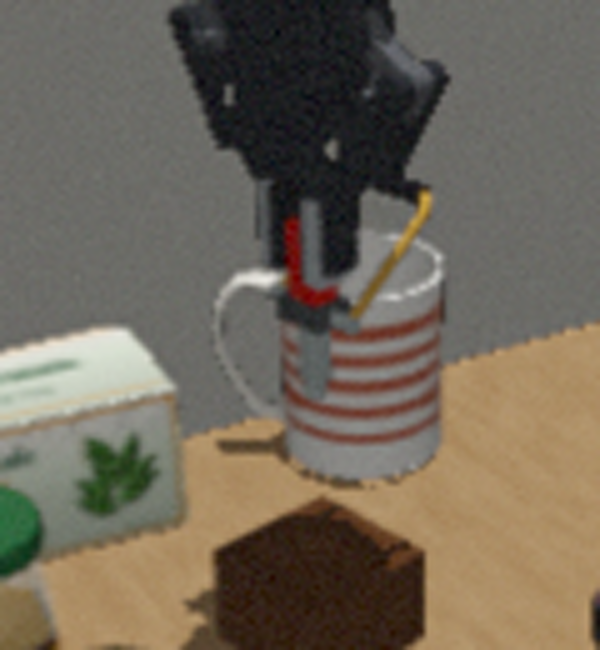

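```bash
python3 - <<'E'
from h import *
s=np.load("scene0.npz")["im"]; 
ux=np.array([np.cos(np.radians(88.5)),np.sin(np.radians(88.5)),0]);uy=np.array([-ux[1],ux[0],0])
H=np.array([535.7,87.2,103])
pts=[H+a*ux+b*uy for a,b in((0,0),(33,13),(33,-13),(-15,-13),(-15,13))]
x0,y0=310,160
c=cv2.resize(s[y0:y0+70,x0:x0+90],None,fx=8,fy=8,interpolation=cv2.INTER_CUBIC)
for q in proj("scene",pts): cv2.circle(c,tuple(((q-[x0,y0]+.44)*8).astype(int)),4,(0,0,255),-1)
cv2.imwrite("pics/c9.png",c)
E
```

```text
(no output)
```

View pics/c9.png

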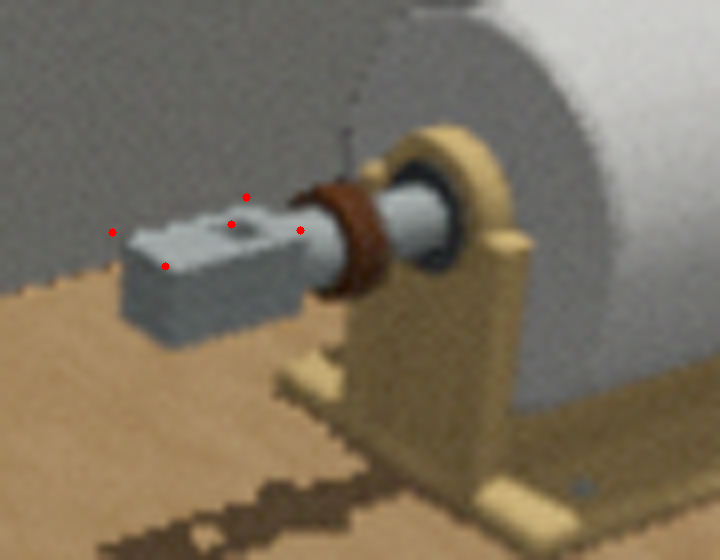

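Call:
{"name": "drive_tool", "arguments": {"steps": [[0, 0, 0, 4, 0.0], [0, 0, 0, 4, 0.0], [0, 0, 0, 4, 0.0], [0, 0, 0, 3.5, 0.0], [0, 0, 0, 0, 0.0]]}}

```text
clock: 7.05
position: [511.7, 301.2, 174.0]
ee_rot: [-0.698, 0.716, 0.0, -0.001]
contact_force: [-0.7, 0.4, -0.8]
gripper_width: 16.7
```

```bash
python3 - <<'E'
from h import *
go([535.0,86.8,176],178.5)
E
```

```text
t 7.05 pos [511.72 301.2  174.04] tooly 178.55 toolz [-0.0019 -0.0016 -1.    ] F [-0.66  0.43 -0.76] T [ 0.02 -0.03 -0.02] w 16.75
shift tool mm [213.75 -28.69  -1.65]
turn 0.05
j [ 0.804  0.379 -0.152 -0.    -1.042 -0.83 ]
```

The overlay in the scene view sits about 1 px (roughly 2 mm) off the real spindle end, which is within the calibration error. Moving over the hole.

Call:
{"name": "drive_tool", "arguments": {"steps": [[0.008, -0.001, 0, 0, 0.0], [0.02, -0.0027, 0, 0, 0.0], [0.025, -0.0033, 0, 0, 0.0], [0.025, -0.0033, 0, 0, 0.0], [0.025, -0.0034, 0, 0, 0.0], [0.025, -0.0034, 0, 0, 0.0], [0.025, -0.0034, 0, 0, 0.0], [0.025, -0.0034, 0, 0, 0.0], [0.02, -0.0027, 0, 0, 0.0], [0.01, -0.0014, 0, 0, 0.0], [0.0057, -0.0007, 0, 0, 0.0], [0, 0, 0, 0, 0.0], [0, 0, 0, 0, 0.0]]}}

```text
clock: 8.35
position: [535.5, 87.6, 175.3]
ee_rot: [-0.698, 0.716, 0.0, 0.0]
contact_force: [0.3, 0.2, -0.8]
gripper_width: 16.8
```

```bash
python3 - <<'E'
from h import *
for n in("scene",):
    im,d=arm.get_image(n); cv2.imwrite(f"pics/{n}5.png",im); np.savez(f"{n}5.npz",im=im,d=d)
    crop(im,300,100,400,200,6,"c10.png")
go([535.0,86.8,155],178.5)
E
```

```text
t 8.4 pos [535.51  87.81 175.32] tooly 178.61 toolz [ 1.e-04  1.e-04 -1.e+00] F [-0.81 -0.1  -0.52] T [0.06 0.01 0.03] w 16.27
shift tool mm [ 1.03  0.49 20.32]
turn 0.11
j [ 0.461  0.294 -0.277 -0.    -0.999 -0.486]
```

View pics/c10.png

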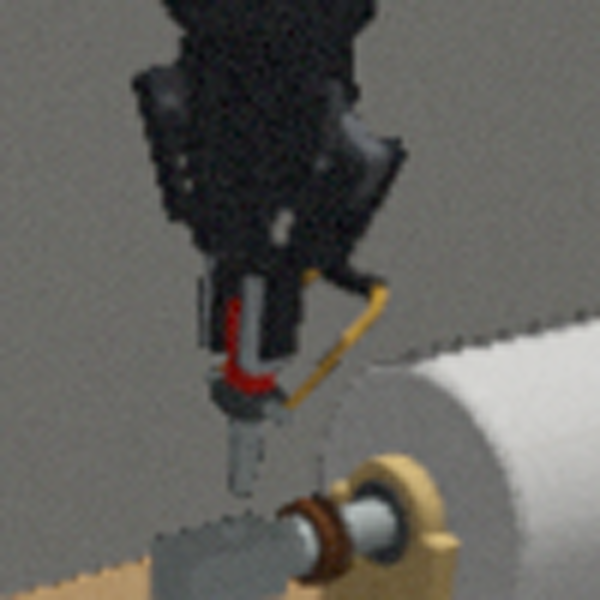

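```bash
python3 - <<'E'
from h import *
H=np.array([535.7,87.2,103])
print(proj("scene",[H,H+[0,0,17],H+[5,0,0],H+[0,5,0]]))
im=np.load("scene5.npz")["im"]; im0=np.load("scene0.npz")["im"]
c=np.hstack([cv2.resize(i[160:205,320:365],None,fx=8,fy=8,interpolation=cv2.INTER_CUBIC) for i in(im,im0)])
cv2.imwrite("pics/c11.png",c)
E
```

```text
[[338.52945644 187.68067105]
 [338.99972856 181.02941881]
 [337.20352009 186.88976314]
 [336.82540968 188.15916489]]
```

View pics/c11.png

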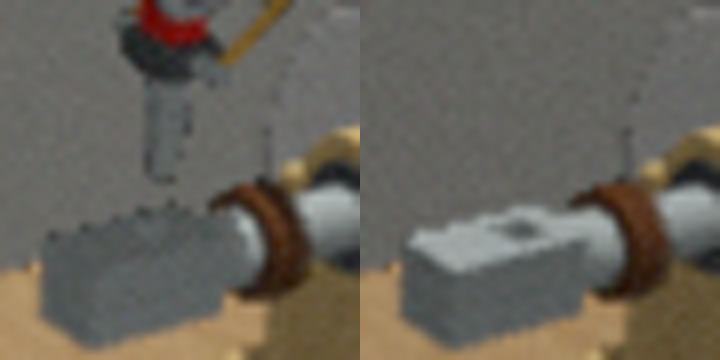

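The tip at crop (163,180) lines up with the hole at (160,229) in the scene view too. Lowering gently.

Call:
{"name": "drive_tool", "arguments": {"steps": [[0.0007, 0.0003, 0.004, 0, 0.0], [0, 0, 0.005, 0, 0.0], [0, 0, 0.003, 0, 0.0], [0, 0, 0.001, 0, 0.0], [0, 0, 0, 0, 0.0]]}}

```text
clock: 8.9
position: [535.0, 86.6, 161.9]
ee_rot: [-0.698, 0.716, 0.0, -0.0]
contact_force: [0.4, -0.5, -0.4]
gripper_width: 16.6
```

Call:
{"name": "drive_tool", "arguments": {"steps": [[0, 0, 0.001, 0, 0.0], [0, 0, 0.001, 0, 0.0], [0, 0, 0.001, 0, 0.0], [0, 0, 0, 0, 0.0]]}}

```text
clock: 9.3
position: [535.1, 86.5, 159.2]
ee_rot: [-0.698, 0.716, 0.0, -0.0]
contact_force: [0.2, 1.4, -0.5]
gripper_width: 16.8
```

```bash
python3 - <<'E'
from h import *
go([535.0,86.8,155],178.5)
E
```

```text
t 9.3 pos [535.1   86.54 159.22] tooly 178.55 toolz [-1.e-04  0.e+00 -1.e+00] F [ 0.18  1.37 -0.53] T [-0.   -0.02  0.04] w 16.81
shift tool mm [-0.26  0.11  4.22]
turn 0.05
j [ 0.46   0.31  -0.3   -0.    -0.961 -0.485]
```

Call:
{"name": "drive_tool", "arguments": {"steps": [[0, 0, 0.001, 0, 0.0], [0, 0, 0.001, 0, 0.0], [0, 0, 0, 0, 0.0]]}}

```text
clock: 9.6
position: [535.0, 86.5, 157.1]
ee_rot: [-0.698, 0.716, 0.0, -0.0]
contact_force: [-0.1, 0.0, -0.8]
gripper_width: 16.6
```

Call:
{"name": "drive_tool", "arguments": {"steps": [[0, 0, 0.001, 0, 0.0], [0, 0, 0.001, 0, 0.0], [0, 0, 0, 0, 0.0]]}}

```text
clock: 9.9
position: [535.1, 86.5, 155.1]
ee_rot: [-0.698, 0.716, 0.0, -0.0]
contact_force: [-0.2, -0.7, -1.1]
gripper_width: 16.8
```

No contact with the tip about 3 mm below the flat top, so it is in the hole. Continuing.

Call:
{"name": "drive_tool", "arguments": {"steps": [[0, 0, 0.001, 0, 0.0], [0, 0, 0.001, 0, 0.0], [0, 0, 0.001, 0, 0.0], [0, 0, 0, 0, 0.0]]}}

```text
clock: 10.3
position: [535.0, 86.6, 152.1]
ee_rot: [-0.698, 0.716, 0.0, -0.0]
contact_force: [0.3, -0.8, -0.7]
gripper_width: 16.3
```

Call:
{"name": "drive_tool", "arguments": {"steps": [[0, 0, 0.001, 0, 0.0], [0, 0, 0.001, 0, 0.0], [0, 0, 0.001, 0, 0.0], [0, 0, 0, 0, 0.0]]}}

```text
clock: 10.7
position: [535.1, 86.5, 149.1]
ee_rot: [-0.698, 0.716, 0.0, -0.0]
contact_force: [0.5, 0.1, -1.0]
gripper_width: 16.3
```

```bash
python3 - <<'E'
from h import *
for n in("scene",):
    im,d=arm.get_image(n); cv2.imwrite(f"pics/{n}6.png",im); np.savez(f"{n}6.npz",im=im,d=d)
    crop(im,310,130,400,210,8,"c12.png")
go([535.0,86.8,124],178.5)
E
```

```text
t 10.75 pos [535.12  86.54 149.21] tooly 178.56 toolz [-2.e-04 -1.e-04 -1.e+00] F [-0.43 -0.25 -2.22] T [ 0.02 -0.02 -0.06] w 17.05
shift tool mm [-0.26  0.12 25.21]
turn 0.06
j [ 0.46   0.321 -0.313  0.    -0.937 -0.485]
```

View pics/c12.png

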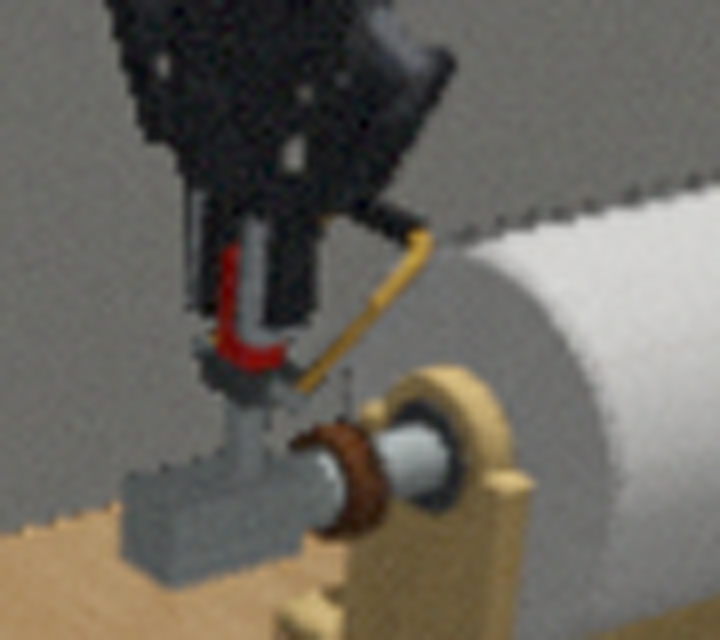

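The shank (crop 245,430) has entered the flat top. Continuing in small steps.

Call:
{"name": "drive_tool", "arguments": {"steps": [[0, 0, 0.001, 0, 0.0], [0, 0, 0.001, 0, 0.0], [0, 0, 0, 0, 0.0]]}}

```text
clock: 11.05
position: [535.0, 86.5, 147.1]
ee_rot: [-0.698, 0.716, 0.0, -0.0]
contact_force: [-0.5, 0.1, -1.3]
gripper_width: 16.6
```

Call:
{"name": "drive_tool", "arguments": {"steps": [[0, 0, 0.001, 0, 0.0], [0, 0, 0.001, 0, 0.0], [0, 0, 0, 0, 0.0]]}}

```text
clock: 11.35
position: [535.0, 86.5, 145.1]
ee_rot: [-0.698, 0.716, 0.0, -0.0]
contact_force: [-0.3, -0.0, -1.9]
gripper_width: 16.2
```

Call:
{"name": "drive_tool", "arguments": {"steps": [[0, 0, 0.001, 0, 0.0], [0, 0, 0.001, 0, 0.0], [0, 0, 0, 0, 0.0]]}}

```text
clock: 11.65
position: [535.1, 86.5, 143.2]
ee_rot: [-0.698, 0.716, 0.0, -0.0]
contact_force: [0.9, -0.2, -0.7]
gripper_width: 16.9
```

Call:
{"name": "drive_tool", "arguments": {"steps": [[0, 0, 0.001, 0, 0.0], [0, 0, 0.001, 0, 0.0], [0, 0, 0, 0, 0.0]]}}

```text
clock: 11.95
position: [535.7, 86.7, 141.5]
ee_rot: [-0.698, 0.716, -0.0, 0.001]
contact_force: [1.1, 0.0, -0.2]
gripper_width: 16.7
```

Call:
{"name": "drive_tool", "arguments": {"steps": [[0, 0, 0.001, 0, 0.0], [0, 0, 0.001, 0, 0.0], [0, 0, 0, 0, 0.0]]}}

```text
clock: 12.25
position: [535.9, 86.8, 139.5]
ee_rot: [-0.698, 0.716, -0.0, 0.001]
contact_force: [3.0, 0.0, -0.9]
gripper_width: 17.0
```

Call:
{"name": "drive_tool", "arguments": {"steps": [[0, 0, 0.001, 0, 0.0], [0, 0, 0.001, 0, 0.0], [0, 0, 0, 0, 0.0]]}}

```text
clock: 12.55
position: [535.7, 86.8, 137.3]
ee_rot: [-0.698, 0.716, -0.0, 0.001]
contact_force: [3.0, 0.9, -1.4]
gripper_width: 16.4
```

Call:
{"name": "drive_tool", "arguments": {"steps": [[0, 0, 0.001, 0, 0.0], [0, 0, 0.001, 0, 0.0], [0, 0, 0, 0, 0.0]]}}

```text
clock: 12.85
position: [535.5, 86.7, 135.2]
ee_rot: [-0.698, 0.716, -0.0, 0.0]
contact_force: [4.5, 0.4, -2.2]
gripper_width: 16.4
```

Call:
{"name": "drive_tool", "arguments": {"steps": [[0, 0, 0.001, 0, 0.0], [0, 0, 0.001, 0, 0.0], [0, 0, 0, 0, 0.0]]}}

```text
clock: 13.15
position: [535.6, 86.7, 133.4]
ee_rot: [-0.698, 0.716, -0.0, 0.0]
contact_force: [4.2, -0.6, 1.0]
gripper_width: 16.6
```

```bash
python3 - <<'E'
from h import *
for n in("scene",):
    im,d=arm.get_image(n); cv2.imwrite(f"pics/{n}7.png",im); np.savez(f"{n}7.npz",im=im,d=d)
    crop(im,310,130,400,210,8,"c13.png")
go([535.0,86.8,124],178.5)
E
```

```text
t 13.2 pos [535.59  86.69 133.44] tooly 178.57 toolz [ 1.e-03  3.e-04 -1.e+00] F [ 5.46 -0.28  0.63] T [ 0.02 -1.67 -0.02] w 16.72
shift tool mm [-0.1   0.6   9.44]
turn 0.07
j [ 0.46   0.339 -0.332  0.    -0.899 -0.485]
```

View pics/c13.png

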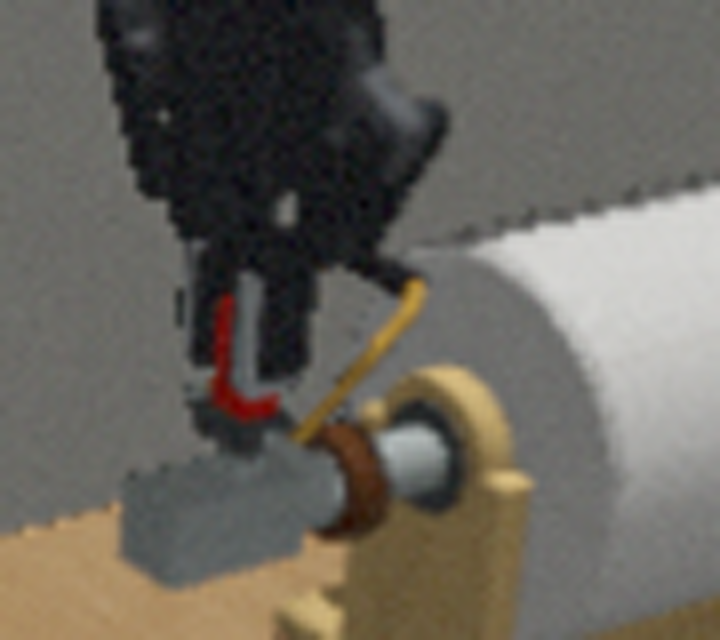

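Call:
{"name": "drive_tool", "arguments": {"steps": [[0, -0.0005, 0.001, 0, 0.0], [0, 0, 0.001, 0, 0.0], [0, 0, 0, 0, 0.0]]}}

```text
clock: 13.5
position: [535.7, 86.6, 131.0]
ee_rot: [-0.698, 0.716, 0.0, 0.0]
contact_force: [5.5, -0.7, -0.8]
gripper_width: 16.6
```

Call:
{"name": "drive_tool", "arguments": {"steps": [[0, 0, 0.001, 0, 0.0], [0, 0, 0.001, 0, 0.0], [0, 0, 0, 0, 0.0]]}}

```text
clock: 13.8
position: [535.7, 86.6, 129.1]
ee_rot: [-0.698, 0.716, 0.0, 0.0]
contact_force: [5.7, -0.1, -0.2]
gripper_width: 16.4
```

Call:
{"name": "drive_tool", "arguments": {"steps": [[0, -0.0005, 0.001, 0, 0.0], [0, 0, 0.001, 0, 0.0], [0, 0, 0, 0, 0.0]]}}

```text
clock: 14.1
position: [535.9, 86.5, 126.9]
ee_rot: [-0.698, 0.716, 0.0, -0.0]
contact_force: [4.3, 0.4, -1.2]
gripper_width: 16.5
```

Call:
{"name": "drive_tool", "arguments": {"steps": [[0, 0, 0.001, 0, 0.0], [0, 0, 0, 0, 0.0]]}}

```text
clock: 14.3
position: [536.0, 86.5, 126.0]
ee_rot: [-0.698, 0.716, 0.0, -0.0]
contact_force: [5.2, -0.1, -1.1]
gripper_width: 16.7
```

```bash
python3 - <<'E'
from h import *
for n in("scene",):
    im,d=arm.get_image(n); cv2.imwrite(f"pics/{n}8.png",im); np.savez(f"{n}8.npz",im=im,d=d)
    crop(im,310,130,400,210,8,"c14.png")
go([535.0,86.8,124],178.5)
E
```

```text
t 14.35 pos [535.93  86.47 125.93] tooly 178.55 toolz [-6.e-04 -1.e-04 -1.e+00] F [ 4.38 -0.92 -1.05] T [-0.08 -1.58  0.02] w 16.69
shift tool mm [-0.3   0.94  1.93]
turn 0.05
j [ 0.459  0.349 -0.339 -0.    -0.884 -0.484]
```

View pics/c14.png

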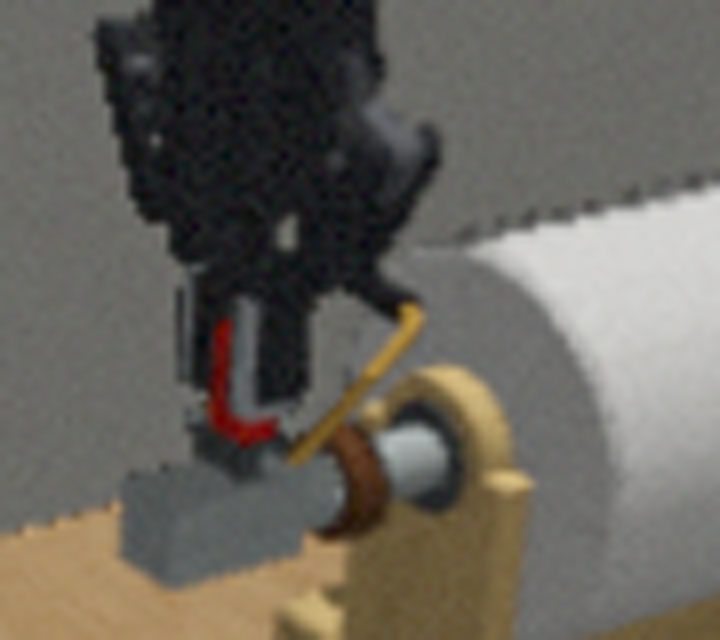

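Call:
{"name": "drive_tool", "arguments": {"steps": [[0, 0, 0.001, 0, 0.0], [0, 0, 0, 0, 0.0]]}}

```text
clock: 14.55
position: [536.0, 86.5, 125.1]
ee_rot: [-0.698, 0.716, 0.0, -0.0]
contact_force: [4.6, -0.7, -1.1]
gripper_width: 16.7
```

Call:
{"name": "drive_tool", "arguments": {"steps": [[0, 0, 0.0007, 0, 0.0], [0, 0, 0, 0, 0.0]]}}

```text
clock: 14.75
position: [536.0, 86.5, 124.6]
ee_rot: [-0.698, 0.716, 0.0, -0.0]
contact_force: [4.1, -0.7, 1.1]
gripper_width: 16.7
```

Call:
{"name": "drive_tool", "arguments": {"steps": [[0, 0, 0.0005, 0, 0.0], [0, 0, 0, 0, 0.0]]}}

```text
clock: 14.95
position: [536.0, 86.5, 124.1]
ee_rot: [-0.698, 0.716, 0.0, -0.0]
contact_force: [3.6, 0.8, 1.2]
gripper_width: 16.8
```

Call:
{"name": "drive_tool", "arguments": {"steps": [[0, 0, 0.0005, 0, 0.0], [0, 0, 0, 0, 0.0]]}}

```text
clock: 15.15
position: [536.1, 86.5, 124.0]
ee_rot: [-0.698, 0.716, -0.0, -0.0]
contact_force: [2.3, 0.6, 4.7]
gripper_width: 16.7
```

Call:
{"name": "drive_tool", "arguments": {"steps": [[0, 0, 0.0005, 0, 0.0], [0, 0, 0, 0, 0.0]]}}

```text
clock: 15.35
position: [536.1, 86.5, 123.9]
ee_rot: [-0.698, 0.716, -0.0, -0.0]
contact_force: [1.3, 0.4, 6.4]
gripper_width: 16.5
```

Call:
{"name": "drive_tool", "arguments": {"steps": [[0, 0, 0.0005, 0, 0.0], [0, 0, 0, 0, 0.0]]}}

```text
clock: 15.55
position: [536.1, 86.6, 123.9]
ee_rot: [-0.698, 0.716, -0.0, 0.0]
contact_force: [0.5, 0.2, 9.2]
gripper_width: 16.5
```

Seated: the height has stopped at 123.9, matching a collar height of 103, and force is rising. I'll relieve the force, open and look.

Call:
{"name": "drive_tool", "arguments": {"steps": [[0, 0, -0.001, 0, 0.0], [0, 0, 0, 0, 0.0], [0, 0, 0, 0, 0.022], [0, 0, 0, 0, 0.03], [0, 0, 0, 0, 0.04], [0, 0, 0, 0, 0.05], [0, 0, 0, 0, 0.05], [0, 0, 0, 0, 0.05]]}}

```text
clock: 16.35
position: [535.9, 86.5, 123.4]
ee_rot: [-0.698, 0.716, 0.0, -0.0]
contact_force: [-0.7, 0.4, -0.1]
gripper_width: 50.1
```

```bash
python3 - <<'E'
from h import *
for n in("scene",):
    im,d=arm.get_image(n); cv2.imwrite(f"pics/{n}9.png",im); np.savez(f"{n}9.npz",im=im,d=d)
    crop(im,310,130,400,210,8,"c15.png")
go([535.0,86.8,124],178.5)
E
```

```text
t 16.4 pos [536.04  86.51 123.52] tooly 178.55 toolz [-3.e-04 -1.e-04 -1.e+00] F [0.03 0.24 0.32] T [ 0.04 -0.02 -0.01] w 50.36
shift tool mm [-0.26  1.05 -0.48]
turn 0.05
j [ 0.459  0.352 -0.342 -0.    -0.878 -0.484]
```

View pics/c15.png

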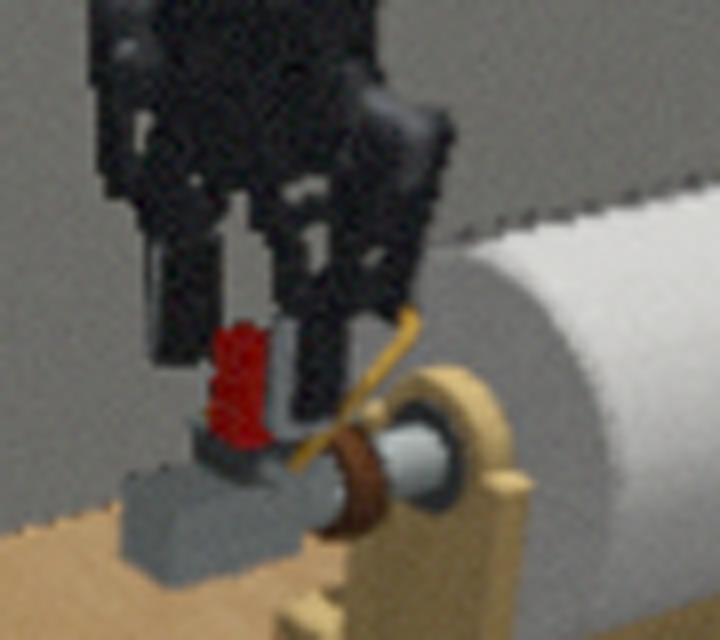

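The pin stands seated with its collar on the flat top, and the tab is free. Raising, closing the fingers and shifting toward the roll's side above the ring.

Call:
{"name": "drive_tool", "arguments": {"steps": [[0, 0, -0.005, 0, 0.05], [0, 0, -0.015, 0, 0.05], [0, 0, -0.03, 0, 0.05], [0, 0, -0.03, 0, 0.05], [0, 0, -0.015, 0, 0.05], [0, 0, 0, 0, 0.03], [0.015, 0, 0, 0, 0.01], [0.03, 0, 0, 0, 0.0], [0.022, 0, 0, 0, 0.0], [0, 0, 0, 0, 0.0], [0, 0, 0, 0, 0.0]]}}

```text
clock: 17.5
position: [533.8, 18.6, 217.4]
ee_rot: [-0.698, 0.717, 0.001, -0.001]
contact_force: [0.1, 0.7, -0.2]
gripper_width: 0.3
```

```bash
python3 - <<'E'
from h import *
for n in("scene","top"):
    im,d=arm.get_image(n); cv2.imwrite(f"pics/{n}10.png",im); np.savez(f"{n}10.npz",im=im,d=d)
    if n=="scene": crop(im,310,100,410,200,6,"c16.png")
    else: crop(im,350,170,450,250,7,"c17.png")
go(None)
E
```

```text
t 17.6 pos [534.19  19.61 217.87] tooly 178.56 toolz [-1.3e-03 -3.0e-04 -1.0e+00] F [ 0.73 -0.11  0.71] T [ 0.06  0.01 -0.  ] w 0.34
j [ 0.34   0.243 -0.234 -0.    -1.096 -0.365]
```

View pics/c16.png

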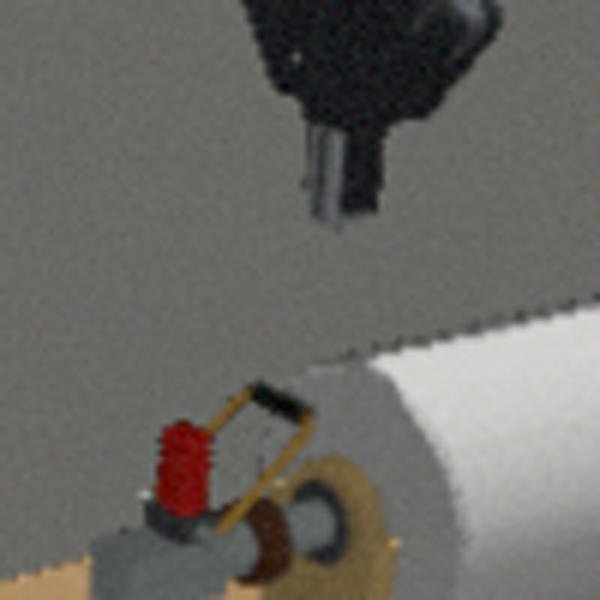

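View pics/c17.png

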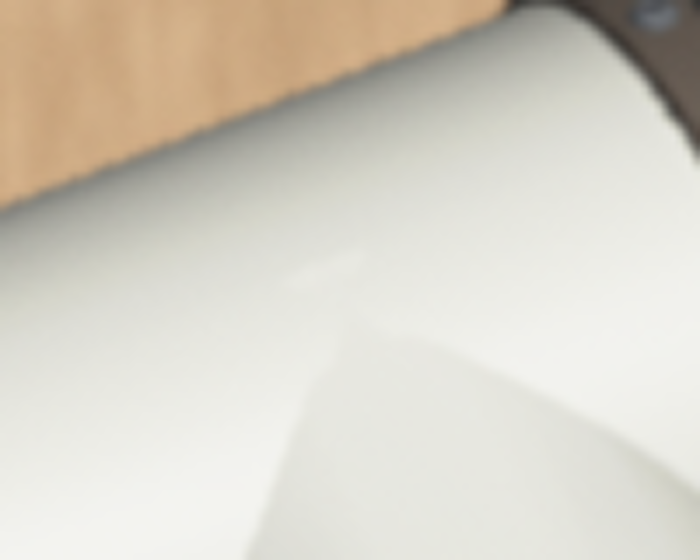

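The tab stands upright at crop (185,470) and the collar is on the square end. The roller is at (281,400), which is pixel (356.8,166.7). Its angle comes from the ray onto the spindle's mid plane.

```bash
cat >> h.py <<'E'
UX=np.array([np.cos(np.radians(88.5)),np.sin(np.radians(88.5)),0]);UY=np.array([-UX[1],UX[0],0])
H0=np.array([536.0,86.7,103])
OFF=np.array([1.5,1.2])  # px correction of scene cam at spindle (measured - projected)
def uz(uv):
    o,r=ray("scene",np.array(uv,float)-OFF); k=((H0-o)@UY)/(r@UY); X=o+r*k[:,None]
    return np.c_[(X-H0)@UX,X[:,2]]
E
python3 - <<'E'
from h import *
for c in([281,400],[185,428],[185,505]):
    q=uz(np.array(c)/6+[310,100]-.42)[0]; print(c,q.round(1), np.arctan2(q[1]-108,-q[0]).round(2))
print(proj("scene",[H0+UX*-45.9+[0,0,43.6]])+OFF)
E
```

```text
[281, 400] [-43.2 150.8] 0.78
[185, 428] [  2.8 148.6] 1.64
[185, 505] [  0.2 116. ] 1.59
[[357.17727301 167.7229343 ]]
```

Call:
{"name": "drive_tool", "arguments": {"steps": [[0, 0, 0.02, 0, 0.0], [0, 0, 0.025, 0, 0.0], [0, 0, 0.015, 0, 0.0], [0, 0, 0.01, 0, 0.0], [0, 0, 0.004, 0, 0.0], [0, 0, 0, 0, 0.0], [0, 0, 0, 0, 0.0]]}}

```text
clock: 18.3
position: [535.1, 19.9, 145.4]
ee_rot: [-0.698, 0.716, -0.0, 0.001]
contact_force: [0.0, -0.4, 0.2]
gripper_width: 0.1
```

```bash
python3 - <<'E'
from h import *
for n in("scene",):
    im,d=arm.get_image(n); cv2.imwrite(f"pics/{n}11.png",im); np.savez(f"{n}11.npz",im=im,d=d)
    if n=="scene": crop(im,310,100,410,200,6,"c18.png")
go(None)
E
```

```text
t 18.35 pos [535.12  19.82 145.49] tooly 178.58 toolz [ 1.8e-03  4.0e-04 -1.0e+00] F [ 0.43 -0.17  0.29] T [-0.05  0.07 -0.02] w -0.02
j [ 0.34   0.314 -0.335  0.    -0.92  -0.365]
```

View pics/c18.png

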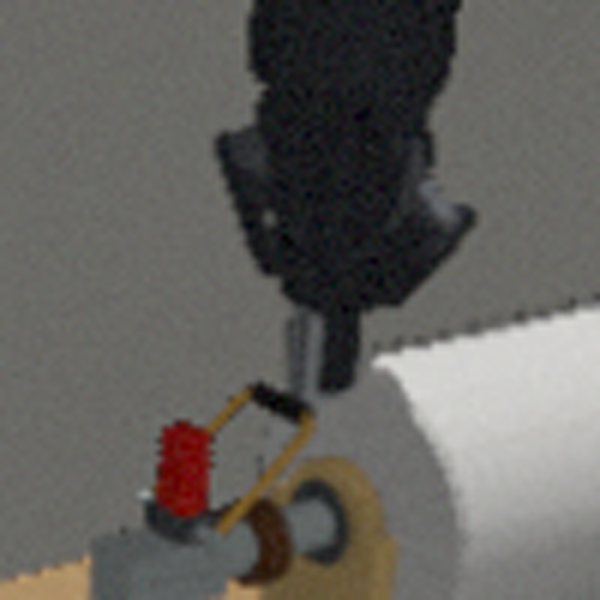

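The closed fingers (crop 320,350) are just on the roll's side of the roller (281,400). Pushing it up along its arc, gently.

Call:
{"name": "drive_tool", "arguments": {"steps": [[0, 0.0007, 0.004, 0, 0.0], [-0.003, 0, 0, 0, 0.0], [-0.003, 0, 0, 0, 0.0], [-0.002, 0, 0, 0, 0.0], [0, 0, 0, 0, 0.0]]}}

```text
clock: 18.85
position: [533.8, 27.7, 140.6]
ee_rot: [-0.698, 0.716, 0.0, -0.0]
contact_force: [-0.2, -1.7, -0.8]
gripper_width: 0.1
```

Call:
{"name": "drive_tool", "arguments": {"steps": [[-0.002, 0, -0.0017, 0, 0.0], [-0.002, 0, -0.0017, 0, 0.0], [-0.002, 0, -0.0016, 0, 0.0], [-0.002, 0, -0.0016, 0, 0.0], [0, 0, 0, 0, 0.0]]}}

```text
clock: 19.35
position: [534.4, 36.0, 147.6]
ee_rot: [-0.698, 0.716, -0.0, 0.0]
contact_force: [-0.2, -0.6, 0.3]
gripper_width: 0.2
```

```bash
python3 - <<'E'
from h import *
for n in("scene",):
    im,d=arm.get_image(n); cv2.imwrite(f"pics/{n}12.png",im); np.savez(f"{n}12.npz",im=im,d=d)
    if n=="scene": crop(im,310,100,410,200,6,"c19.png")
go(None)
E
```

```text
t 19.4 pos [534.38  35.92 147.43] tooly 178.57 toolz [ 7.e-04  4.e-04 -1.e+00] F [-1.14 -0.36 -0.24] T [-0.14  0.11  0.01] w -0.09
j [ 0.37   0.312 -0.331 -0.    -0.927 -0.395]
```

View pics/c19.png

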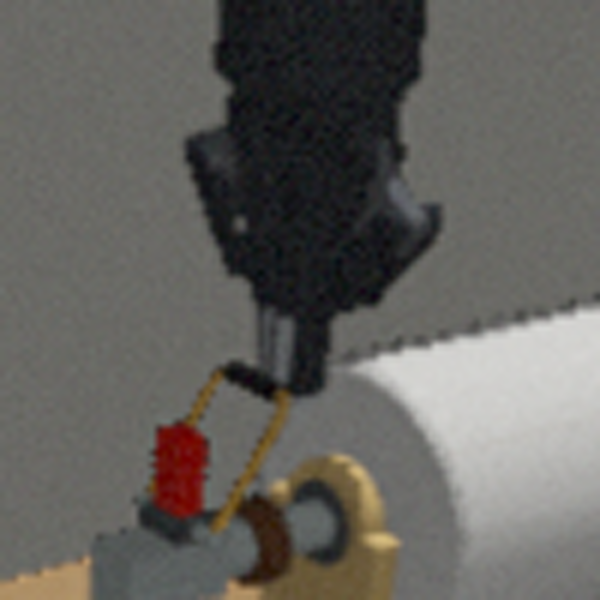

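The roller has climbed to crop (250,380) ahead of the fingers, at about 0.95 rad with light force. Continuing over the top.

Call:
{"name": "drive_tool", "arguments": {"steps": [[-0.0025, 0, -0.0018, 0, 0.0], [-0.0025, 0, -0.0017, 0, 0.0], [-0.0025, 0, -0.0014, 0, 0.0], [-0.003, 0, -0.0014, 0, 0.0], [-0.0025, 0, -0.001, 0, 0.0], [0, 0, 0, 0, 0.0]]}}

```text
clock: 20.0
position: [534.7, 49.0, 154.7]
ee_rot: [-0.698, 0.716, -0.0, 0.0]
contact_force: [-0.6, -0.9, -0.1]
gripper_width: -0.1
```

Call:
{"name": "drive_tool", "arguments": {"steps": [[-0.003, 0, -0.001, 0, 0.0], [-0.003, 0, -0.001, 0, 0.0], [-0.003, 0, -0.001, 0, 0.0], [-0.003, 0, -0.0005, 0, 0.0], [-0.003, 0, -0.0005, 0, 0.0], [-0.0025, 0, 0, 0, 0.0], [0, 0, 0, 0, 0.0]]}}

```text
clock: 20.7
position: [535.0, 66.5, 158.5]
ee_rot: [-0.698, 0.716, 0.0, 0.0]
contact_force: [0.3, 0.1, -1.4]
gripper_width: -0.1
```

Call:
{"name": "drive_tool", "arguments": {"steps": [[-0.003, 0, 0, 0, 0.0], [-0.003, 0, 0, 0, 0.0], [-0.003, 0, 0, 0, 0.0], [0, 0, 0, 0, 0.0]]}}

```text
clock: 21.1
position: [535.2, 75.5, 158.5]
ee_rot: [-0.698, 0.716, 0.0, 0.0]
contact_force: [-0.1, -0.3, 0.4]
gripper_width: 0.1
```

```bash
python3 - <<'E'
from h import *
for n in("scene",):
    im,d=arm.get_image(n); cv2.imwrite(f"pics/{n}13.png",im); np.savez(f"{n}13.npz",im=im,d=d)
    if n=="scene": crop(im,310,100,410,200,6,"c20.png")
go(None)
E
```

```text
t 21.15 pos [535.27  75.42 158.5 ] tooly 178.57 toolz [ 3.e-04  3.e-04 -1.e+00] F [0.13 0.57 0.08] T [-0.04  0.03 -0.07] w 0.22
j [ 0.44   0.308 -0.305 -0.    -0.957 -0.465]
```

View pics/c20.png

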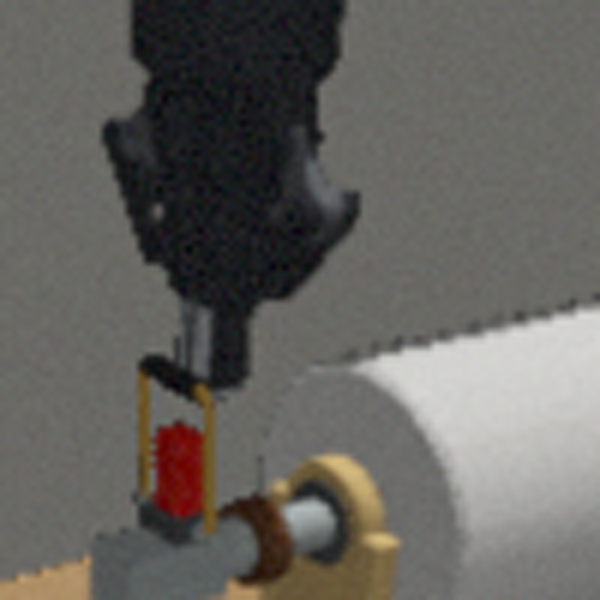

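The ring now stands just past upright (crop 175,375), clear of the tab. Continuing past vertical.

Call:
{"name": "drive_tool", "arguments": {"steps": [[-0.003, 0, 0, 0, 0.0], [-0.003, 0, 0, 0, 0.0], [-0.003, 0, 0.0005, 0, 0.0], [-0.003, 0, 0.0007, 0, 0.0], [-0.003, 0, 0.0008, 0, 0.0], [-0.003, 0, 0.001, 0, 0.0], [0, 0, 0, 0, 0.0]]}}

```text
clock: 21.85
position: [535.6, 93.5, 155.3]
ee_rot: [-0.698, 0.716, 0.0, 0.0]
contact_force: [-0.5, -0.3, 0.2]
gripper_width: -0.4
```

Call:
{"name": "drive_tool", "arguments": {"steps": [[-0.0025, 0, 0.001, 0, 0.0], [-0.0025, 0, 0.001, 0, 0.0], [-0.0025, 0, 0.0005, 0, 0.0], [-0.0025, 0, 0, 0, 0.0], [0, 0, 0, 0, 0.0]]}}

```text
clock: 22.35
position: [535.9, 103.4, 153.0]
ee_rot: [-0.698, 0.716, 0.0, 0.0]
contact_force: [-0.4, -0.5, 0.6]
gripper_width: 0.0
```

```bash
python3 - <<'E'
from h import *
for n in("scene",):
    im,d=arm.get_image(n); cv2.imwrite(f"pics/{n}14.png",im); np.savez(f"{n}14.npz",im=im,d=d)
    if n=="scene": crop(im,300,110,400,210,6,"c21.png")
go(None)
E
```

```text
t 22.4 pos [535.91 103.36 153.01] tooly 178.57 toolz [ 1.e-04  3.e-04 -1.e+00] F [ 0.63  0.19 -0.55] T [-0.05  0.13 -0.04] w 0.01
j [ 0.488  0.322 -0.299 -0.    -0.949 -0.512]
```

View pics/c21.png

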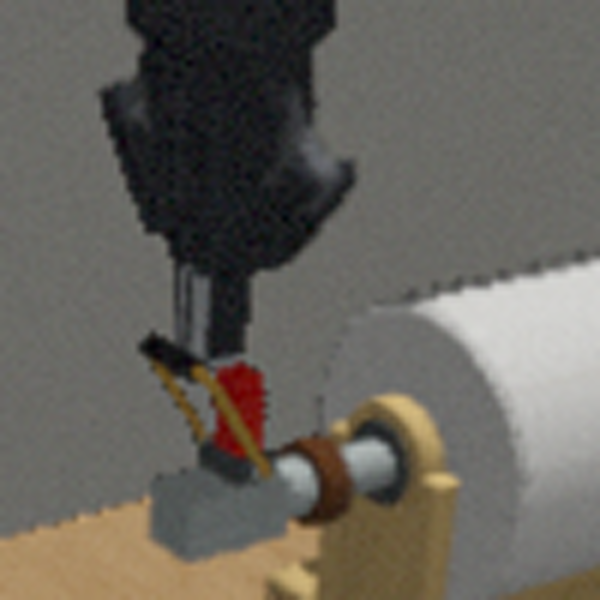

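The ring is at about 2.15 rad, leaning outward (roller crop 168,352). Lifting off, moving over the roller and pressing down from above.

Call:
{"name": "drive_tool", "arguments": {"steps": [[0.002, 0, 0, 0, 0.0], [0, 0, -0.01, 0, 0.0], [0, 0, -0.012, 0, 0.0], [0, 0, 0, 0, 0.0], [-0.01, 0, 0, 0, 0.0], [-0.015, 0, 0, 0, 0.0], [0, 0, 0, 0, 0.0], [0, 0, 0, 0, 0.0]]}}

```text
clock: 23.2
position: [536.2, 126.9, 174.5]
ee_rot: [-0.699, 0.715, 0.0, -0.0]
contact_force: [0.6, -0.1, -0.2]
gripper_width: -0.0
```

```bash
python3 - <<'E'
from h import *
for n in("scene",):
    im,d=arm.get_image(n); cv2.imwrite(f"pics/{n}15.png",im); np.savez(f"{n}15.npz",im=im,d=d)
    if n=="scene": crop(im,300,110,400,210,6,"c22.png")
go(None); s=arm.read_state(); print("u",(s["position"]-H0)@UX,(s["position"]-H0)@UY)
E
```

```text
t 23.25 pos [536.24 126.54 174.6 ] tooly 178.6 toolz [-8.e-04 -4.e-04 -1.e+00] F [-0.03  0.02 -0.22] T [-0.    0.01  0.01] w 0.0
j [ 0.526  0.309 -0.258 -0.    -1.005 -0.55 ]
u 39.83331793953855 0.8067362966250907
```

View pics/c22.png

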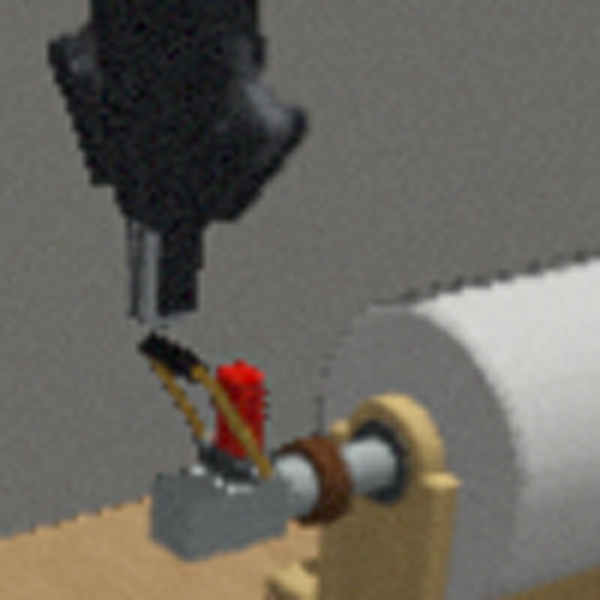

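The fingers are above the roller (crop 170,355). Pressing down.

Call:
{"name": "drive_tool", "arguments": {"steps": [[0, 0, 0.005, 0, 0.0], [0, 0, 0.004, 0, 0.0], [-0.002, 0, 0.003, 0, 0.0], [-0.002, 0, 0.003, 0, 0.0], [-0.002, 0, 0.003, 0, 0.0], [0, 0, 0, 0, 0.0]]}}

```text
clock: 23.85
position: [536.5, 132.2, 156.5]
ee_rot: [-0.698, 0.716, 0.0, -0.0]
contact_force: [-0.4, 0.0, 0.2]
gripper_width: -0.0
```

Call:
{"name": "drive_tool", "arguments": {"steps": [[-0.002, 0, 0.003, 0, 0.0], [-0.002, 0, 0.003, 0, 0.0], [-0.002, 0, 0.003, 0, 0.0], [-0.001, 0, 0.003, 0, 0.0], [-0.001, 0, 0.003, 0, 0.0], [0, 0, 0, 0, 0.0]]}}

```text
clock: 24.45
position: [536.6, 140.1, 141.4]
ee_rot: [-0.698, 0.716, 0.0, -0.0]
contact_force: [0.3, -0.6, 0.3]
gripper_width: -0.1
```

Call:
{"name": "drive_tool", "arguments": {"steps": [[-0.001, 0, 0.003, 0, 0.0], [-0.001, 0, 0.003, 0, 0.0], [-0.001, 0, 0.003, 0, 0.0], [-0.001, 0, 0.003, 0, 0.0], [0, 0, 0.003, 0, 0.0], [0, 0, 0, 0, 0.0]]}}

```text
clock: 25.05
position: [536.7, 144.0, 126.4]
ee_rot: [-0.698, 0.716, 0.0, -0.0]
contact_force: [0.2, -0.2, 0.1]
gripper_width: 0.1
```

```bash
python3 - <<'E'
from h import *
for n in("scene",):
    im,d=arm.get_image(n); cv2.imwrite(f"pics/{n}16.png",im); np.savez(f"{n}16.npz",im=im,d=d)
    if n=="scene": crop(im,300,110,400,210,6,"c23.png")
go(None); s=arm.read_state(); print("u",(s["position"]-H0)@UX,(s["position"]-H0)@UY)
E
```

```text
t 25.1 pos [536.72 143.93 126.6 ] tooly 178.55 toolz [-7.e-04 -4.e-04 -1.e+00] F [ 0.42  0.52 -0.36] T [-0.02  0.02 -0.01] w -0.02
j [ 0.554  0.368 -0.307 -0.    -0.897 -0.579]
u 57.23372374167611 0.7735533845701542
```

View pics/c23.png

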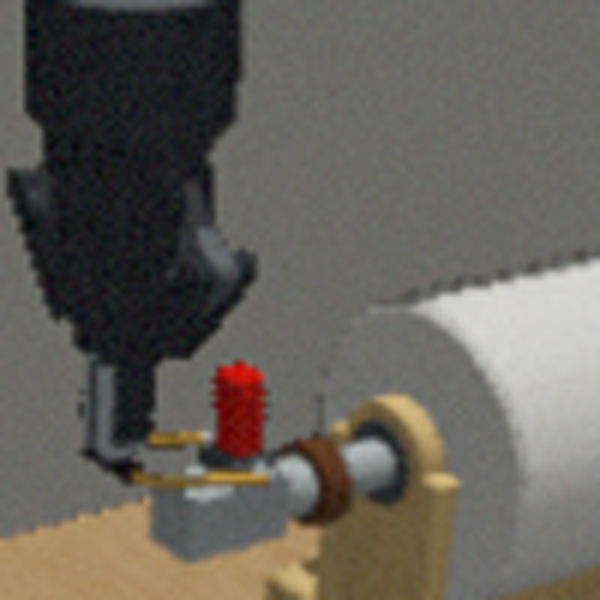

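The ring is near level outward, with the roller beneath the fingertips (crop 115,465). Pressing on down.

Call:
{"name": "drive_tool", "arguments": {"steps": [[0, 0, 0.003, 0, 0.0], [0, 0, 0.003, 0, 0.0], [0, 0, 0.003, 0, 0.0], [0, 0, 0.003, 0, 0.0], [0, 0, 0.003, 0, 0.0], [0, 0, 0, 0, 0.0]]}}

```text
clock: 25.7
position: [536.7, 143.9, 111.4]
ee_rot: [-0.698, 0.716, 0.0, -0.0]
contact_force: [0.7, -0.2, -0.1]
gripper_width: -0.2
```

Call:
{"name": "drive_tool", "arguments": {"steps": [[0, 0, 0.003, 0, 0.0], [0, 0, 0.003, 0, 0.0], [0, 0, 0.003, 0, 0.0], [0, 0, 0.003, 0, 0.0], [0, 0, 0.003, 0, 0.0], [0, 0, 0, 0, 0.0]]}}

```text
clock: 26.3
position: [536.7, 144.0, 96.5]
ee_rot: [-0.698, 0.716, 0.0, -0.0]
contact_force: [-0.0, 0.6, -0.5]
gripper_width: -0.1
```

Call:
{"name": "drive_tool", "arguments": {"steps": [[0, 0, 0.003, 0, 0.0], [0, 0, 0.003, 0, 0.0], [0, 0, 0.003, 0, 0.0], [0, 0, 0.003, 0, 0.0], [0, 0, 0.003, 0, 0.0], [0, 0, 0, 0, 0.0]]}}

```text
clock: 26.9
position: [536.7, 144.0, 81.5]
ee_rot: [-0.698, 0.716, 0.0, -0.0]
contact_force: [0.2, -0.3, 0.1]
gripper_width: 0.2
```

```bash
python3 - <<'E'
from h import *
for n in("scene",):
    im,d=arm.get_image(n); cv2.imwrite(f"pics/{n}17.png",im); np.savez(f"{n}17.npz",im=im,d=d)
    if n=="scene": crop(im,300,110,400,210,6,"c24.png")
go(None); s=arm.read_state(); print("u",(s["position"]-H0)@UX,(s["position"]-H0)@UY)
E
```

```text
t 26.95 pos [536.75 143.97  81.65] tooly 178.55 toolz [-6.e-04 -3.e-04 -1.e+00] F [ 0.71 -1.15  0.42] T [ 0.04 -0.01  0.03] w 0.38
j [ 0.554  0.424 -0.355 -0.    -0.793 -0.579]
u 57.27379515340829 0.744945421043311
```

View pics/c24.png

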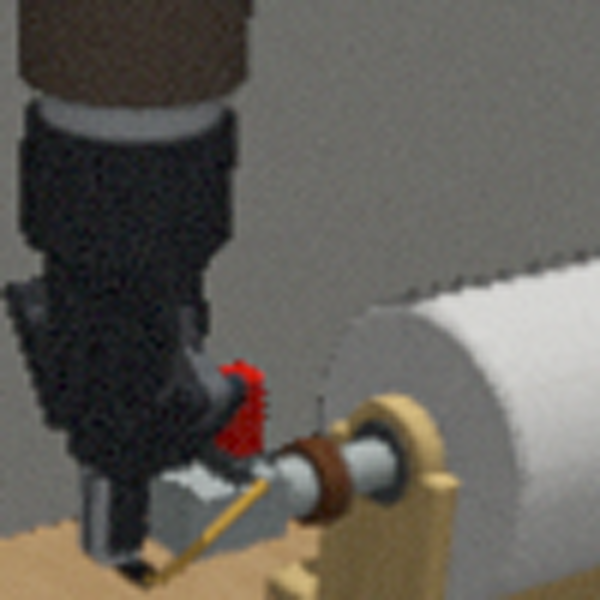

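The ring is at about 3.7 rad with the roller just under the fingertips (crop 130,572). A little further down, then I'll go round outside it to finish by pushing inward, because the gripper body would come close to the tab otherwise.

Call:
{"name": "drive_tool", "arguments": {"steps": [[0, 0, 0.002, 0, 0.0], [0, 0, 0.002, 0, 0.0], [0, 0, 0, 0, 0.0]]}}

```text
clock: 27.25
position: [536.9, 144.1, 77.8]
ee_rot: [-0.698, 0.716, 0.0, 0.0]
contact_force: [-0.6, 0.0, -0.1]
gripper_width: 0.1
```

Call:
{"name": "drive_tool", "arguments": {"steps": [[0, 0, -0.004, 0, 0.0], [-0.008, 0, 0, 0, 0.0], [-0.007, 0, 0, 0, 0.0], [0, 0, 0, 0, 0.0], [0, 0, 0.012, 0, 0.0], [0, 0, 0.012, 0, 0.0], [0, 0, 0, 0, 0.0], [0, 0, 0, 0, 0.0]]}}

```text
clock: 28.05
position: [536.9, 158.6, 57.1]
ee_rot: [-0.698, 0.716, 0.0, -0.001]
contact_force: [0.0, -0.9, 0.8]
gripper_width: 0.2
```

```bash
python3 - <<'E'
from h import *
for n in("scene",):
    im,d=arm.get_image(n); cv2.imwrite(f"pics/{n}18.png",im); np.savez(f"{n}18.npz",im=im,d=d)
    if n=="scene": crop(im,290,130,390,230,6,"c25.png")
go(None); s=arm.read_state(); print("u",(s["position"]-H0)@UX,(s["position"]-H0)@UY)
E
```

```text
t 28.1 pos [537.28 158.82  57.65] tooly 178.55 toolz [-5.e-04 -5.e-04 -1.e+00] F [ 1.48 -0.08  0.99] T [0.02 0.02 0.02] w -0.22
j [ 0.577  0.462 -0.366  0.    -0.743 -0.602]
u 72.13312811202715 0.6116949310428111
```

View pics/c25.png

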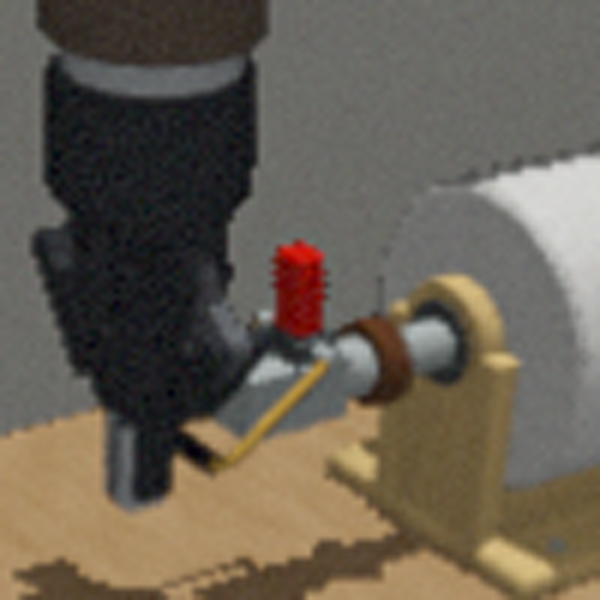

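The fingers are outside the roller (crop 195,450). Pushing inward with force checks.

Call:
{"name": "drive_tool", "arguments": {"steps": [[0, 0, 0.002, 0, 0.0], [0.003, 0, 0, 0, 0.0], [0.003, 0, 0, 0, 0.0], [0.002, 0, 0, 0, 0.0], [0, 0, 0, 0, 0.0]]}}

```text
clock: 28.6
position: [537.1, 150.7, 56.2]
ee_rot: [-0.698, 0.716, -0.0, 0.0]
contact_force: [-0.1, -0.1, -0.6]
gripper_width: -0.1
```

Call:
{"name": "drive_tool", "arguments": {"steps": [[0.002, 0, 0, 0, 0.0], [0.002, 0, 0, 0, 0.0], [0, 0, 0, 0, 0.0]]}}

```text
clock: 28.9
position: [537.1, 147.1, 56.1]
ee_rot: [-0.698, 0.716, -0.0, 0.0]
contact_force: [0.4, 1.1, 0.3]
gripper_width: -0.4
```

Call:
{"name": "drive_tool", "arguments": {"steps": [[0.0015, 0, 0, 0, 0.0], [0.0015, 0, 0, 0, 0.0], [0, 0, 0, 0, 0.0]]}}

```text
clock: 29.2
position: [537.0, 143.9, 56.1]
ee_rot: [-0.698, 0.716, -0.0, 0.0]
contact_force: [-0.1, 1.1, -0.2]
gripper_width: -0.1
```

```bash
python3 - <<'E'
from h import *
for n in("scene",):
    im,d=arm.get_image(n); cv2.imwrite(f"pics/{n}19.png",im); np.savez(f"{n}19.npz",im=im,d=d)
    if n=="scene": crop(im,290,130,390,230,6,"c26.png")
go(None); s=arm.read_state(); print("u",(s["position"]-H0)@UX,(s["position"]-H0)@UY)
E
```

```text
t 29.25 pos [536.96 143.94  56.04] tooly 178.56 toolz [ 1.e-04 -1.e-04 -1.e+00] F [ 0.78 -0.96 -0.44] T [ 0.26 -0.03  0.09] w 0.17
j [ 0.554  0.459 -0.379  0.    -0.733 -0.579]
u 57.24871064017117 0.5399965035433197
```

View pics/c26.png

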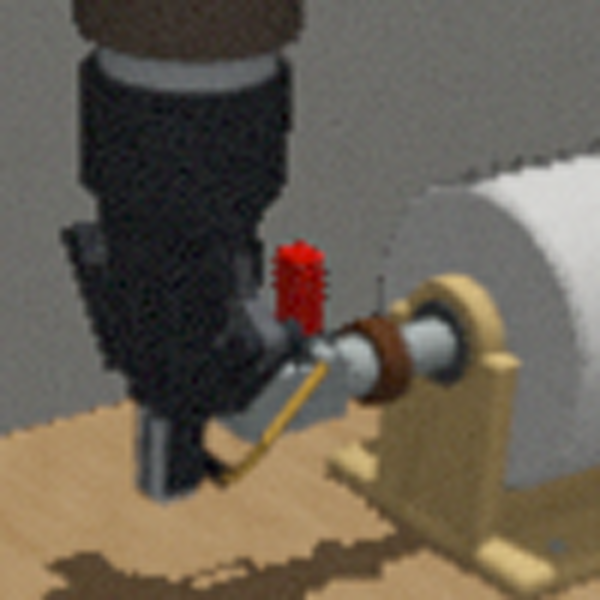

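Call:
{"name": "drive_tool", "arguments": {"steps": [[0.001, 0, 0, 0, 0.0], [0.001, 0, 0, 0, 0.0], [0, 0, 0, 0, 0.0]]}}

```text
clock: 29.55
position: [536.9, 141.9, 56.0]
ee_rot: [-0.698, 0.716, -0.0, 0.0]
contact_force: [1.1, 1.3, 0.1]
gripper_width: 0.0
```

Call:
{"name": "drive_tool", "arguments": {"steps": [[0.0007, 0, 0, 0, 0.0], [0, 0, 0, 0, 0.0]]}}

```text
clock: 29.75
position: [536.9, 141.3, 56.0]
ee_rot: [-0.698, 0.716, -0.0, 0.0]
contact_force: [1.0, 1.6, 0.0]
gripper_width: 0.4
```

Call:
{"name": "drive_tool", "arguments": {"steps": [[0.0005, 0, 0, 0, 0.0], [0, 0, 0, 0, 0.0]]}}

```text
clock: 29.95
position: [536.8, 140.8, 56.0]
ee_rot: [-0.698, 0.716, -0.0, 0.0]
contact_force: [0.1, 2.0, 0.3]
gripper_width: 0.5
```

```bash
python3 - <<'E'
from h import *
go(None); s=arm.read_state(); print("u",(s["position"]-H0)@UX,(s["position"]-H0)@UY)
E
```

```text
t 29.95 pos [536.84 140.82  56.01] tooly 178.56 toolz [ 0.  0. -1.] F [0.14 1.98 0.33] T [ 0.31 -0.09  0.  ] w 0.48
j [ 0.549  0.457 -0.381  0.    -0.732 -0.574]
u 54.1232157719234 0.5729043921073119
```

Call:
{"name": "drive_tool", "arguments": {"steps": [[0.0004, 0, 0, 0, 0.0], [0, 0, 0, 0, 0.0]]}}

```text
clock: 30.15
position: [536.9, 140.4, 56.0]
ee_rot: [-0.698, 0.716, -0.0, 0.0]
contact_force: [0.4, 1.4, 0.4]
gripper_width: 0.1
```

Call:
{"name": "drive_tool", "arguments": {"steps": [[0.0004, 0, 0, 0, 0.0], [0, 0, 0, 0, 0.0]]}}

```text
clock: 30.35
position: [536.8, 140.0, 56.0]
ee_rot: [-0.698, 0.716, -0.0, 0.0]
contact_force: [0.4, 0.6, -0.3]
gripper_width: 0.1
```

Call:
{"name": "drive_tool", "arguments": {"steps": [[0.0004, 0, 0, 0, 0.0], [0, 0, 0, 0, 0.0]]}}

```text
clock: 30.55
position: [536.8, 139.6, 56.0]
ee_rot: [-0.698, 0.716, -0.0, -0.0]
contact_force: [1.4, 1.3, 0.7]
gripper_width: 0.0
```

Call:
{"name": "drive_tool", "arguments": {"steps": [[0.0004, 0, 0, 0, 0.0], [0, 0, 0, 0, 0.0]]}}

```text
clock: 30.75
position: [536.8, 139.2, 56.0]
ee_rot: [-0.698, 0.716, -0.0, 0.0]
contact_force: [1.7, 1.5, -0.5]
gripper_width: 0.2
```

```bash
python3 - <<'E'
from h import *
for n in("scene",):
    im,d=arm.get_image(n); cv2.imwrite(f"pics/{n}20.png",im); np.savez(f"{n}20.npz",im=im,d=d)
    if n=="scene": crop(im,290,130,390,230,6,"c27.png")
go(None); s=arm.read_state(); print("u",(s["position"]-H0)@UX,(s["position"]-H0)@UY)
E
```

```text
t 30.8 pos [536.8  139.23  56.03] tooly 178.55 toolz [ 0.  0. -1.] F [0.2  1.3  0.03] T [ 0.3  -0.17  0.01] w 0.12
j [ 0.546  0.457 -0.382  0.    -0.732 -0.571]
u 52.53271247756119 0.5733245583568093
```

View pics/c27.png

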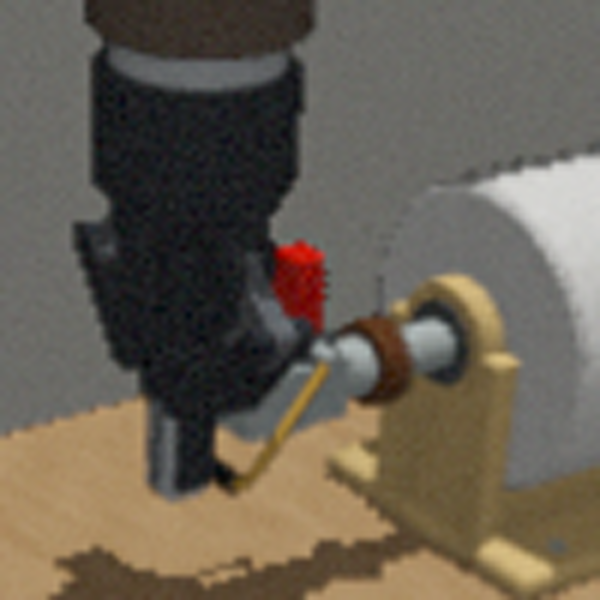

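Call:
{"name": "drive_tool", "arguments": {"steps": [[0.0005, 0, 0, 0, 0.0], [0, 0, 0, 0, 0.0]]}}

```text
clock: 31.0
position: [536.8, 138.7, 56.0]
ee_rot: [-0.698, 0.716, -0.0, 0.0]
contact_force: [0.6, 1.6, 1.3]
gripper_width: 0.1
```

```bash
python3 -c "
from h import *
go(None)"
```

```text
t 31.0 pos [536.79 138.72  56.03] tooly 178.56 toolz [ 0.  0. -1.] F [0.57 1.65 1.3 ] T [ 0.26 -0.15  0.06] w 0.06
j [ 0.545  0.457 -0.383  0.    -0.732 -0.57 ]
```

Call:
{"name": "drive_tool", "arguments": {"steps": [[0.0005, 0, 0, 0, 0.0], [0, 0, 0, 0, 0.0]]}}

```text
clock: 31.2
position: [536.8, 138.2, 56.0]
ee_rot: [-0.698, 0.716, -0.0, 0.0]
contact_force: [0.6, 0.9, -1.0]
gripper_width: 0.1
```

```bash
python3 -c "
from h import *
go(None)"
```

```text
t 31.2 pos [536.77 138.2   56.03] tooly 178.56 toolz [ 0. -0. -1.] F [ 0.58  0.94 -1.  ] T [ 0.35 -0.19  0.02] w 0.08
j [ 0.544  0.457 -0.383  0.    -0.731 -0.57 ]
```

```bash
python3 - <<'E'
from h import *
im,d=arm.get_image("scene"); cv2.imwrite("pics/scene21.png",im)
crop(im,300,170,370,225,10,"c28.png")
o,_=ray("scene",[[300,200]]); print(o,(o-H0)@UY)
go(None)
E
```

```text
[-105.96002289  621.77328796  497.26895805] 655.7466250233055
t 31.25 pos [536.77 138.18  56.01] tooly 178.55 toolz [-0. -0. -1.] F [ 0.18  0.33 -0.32] T [ 0.34 -0.17  0.06] w 0.27
j [ 0.544  0.457 -0.383  0.    -0.731 -0.57 ]
```

View pics/c28.png

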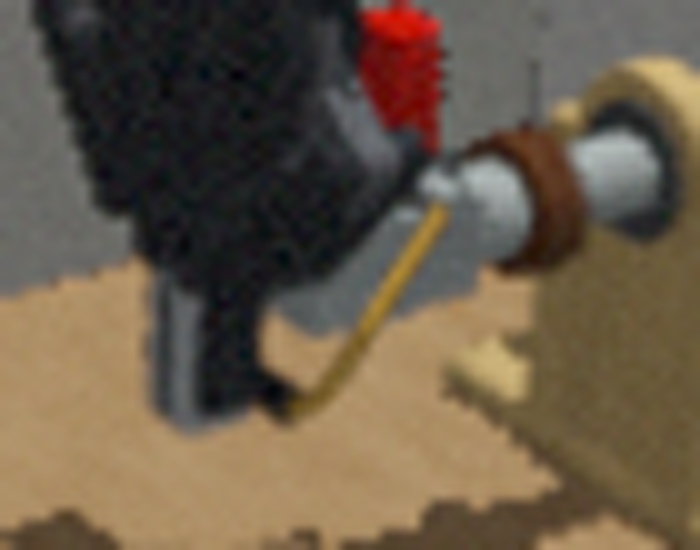

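```bash
python3 - <<'E'
from h import *
def uzy(uv,y):
    o,r=ray("scene",np.array(uv,float)-OFF); k=((H0-o)@UY+y)/(r@UY); X=o+r*k[:,None]
    return np.c_[(X-H0)@UX,X[:,2]]
p=uzy(np.array([[440,212],[375,312],[328,382],[297,412],[440,178]])/10+[300,170]-.45,20.5); print(p.round(1))
dd=p[0]-p[2]; print("theta leg",np.pi+np.arctan2(dd[1],-dd[0]))
E
```

```text
[[  5.9 108. ]
 [ 22.6  86.6]
 [ 34.7  71.6]
 [ 43.   66.1]
 [  6.7 116.7]]
theta leg 4.042667784699428
```

By the leg's direction the ring is at about 4.04 ± 0.05 rad, essentially at its stop. Two more small feeling steps.

Call:
{"name": "drive_tool", "arguments": {"steps": [[0.0004, 0, 0, 0, 0.0], [0, 0, 0, 0, 0.0]]}}

```text
clock: 31.45
position: [536.7, 137.8, 56.0]
ee_rot: [-0.698, 0.716, -0.0, -0.0]
contact_force: [-0.2, 1.1, -0.9]
gripper_width: -0.0
```

```bash
python3 -c "
from h import *
go(None)"
```

```text
t 31.45 pos [536.75 137.8   56.02] tooly 178.55 toolz [-0. -0. -1.] F [-0.21  1.13 -0.92] T [ 0.28 -0.16  0.04] w -0.03
j [ 0.544  0.456 -0.383  0.    -0.731 -0.569]
```

Call:
{"name": "drive_tool", "arguments": {"steps": [[0.0004, 0, 0, 0, 0.0], [0, 0, 0, 0, 0.0]]}}

```text
clock: 31.65
position: [536.7, 137.4, 56.0]
ee_rot: [-0.698, 0.716, -0.0, -0.0]
contact_force: [1.5, 2.5, 0.5]
gripper_width: -0.4
```

```bash
python3 -c "
from h import *
go(None)"
```

```text
t 31.65 pos [536.74 137.4   56.01] tooly 178.55 toolz [-0. -0. -1.] F [1.53 2.54 0.54] T [ 0.32 -0.14  0.02] w -0.38
j [ 0.543  0.456 -0.383  0.    -0.731 -0.568]
```

Call:
{"name": "drive_tool", "arguments": {"steps": [[0.0004, 0, 0, 0, 0.0], [0, 0, 0, 0, 0.0]]}}

```text
clock: 31.85
position: [536.7, 137.0, 56.0]
ee_rot: [-0.698, 0.716, -0.0, 0.0]
contact_force: [0.1, 1.1, -0.6]
gripper_width: -0.4
```

```bash
python3 -c "
from h import *
go(None)"
```

```text
t 31.85 pos [536.74 137.01  56.03] tooly 178.56 toolz [ 0.  0. -1.] F [ 0.1   1.05 -0.56] T [ 0.27 -0.15  0.01] w -0.38
j [ 0.543  0.456 -0.384  0.    -0.731 -0.568]
```

Call:
{"name": "drive_tool", "arguments": {"steps": [[0.0004, 0, 0, 0, 0.0], [0, 0, 0, 0, 0.0]]}}

```text
clock: 32.05
position: [536.7, 136.6, 56.0]
ee_rot: [-0.698, 0.716, -0.0, 0.0]
contact_force: [0.2, -0.1, 0.1]
gripper_width: 0.3
```

```bash
python3 -c "
from h import *
go(None)"
```

```text
t 32.05 pos [536.72 136.62  56.04] tooly 178.56 toolz [ 0. -0. -1.] F [ 0.15 -0.08  0.14] T [ 0.24 -0.21  0.  ] w 0.34
j [ 0.542  0.456 -0.384  0.    -0.731 -0.567]
```

I'll back off and look from clear rather than push the gripper body closer to the tab.

Call:
{"name": "drive_tool", "arguments": {"steps": [[-0.005, 0, 0, 0, 0.0], [-0.015, 0, 0, 0, 0.0], [-0.02, 0, 0, 0, 0.0], [-0.01, 0, -0.02, 0, 0.0], [0, 0, -0.04, 0, 0.0], [0, 0, -0.04, 0, 0.0], [0.0, 0.04, -0.02, 0, 0.0], [0.0, 0.04, 0, 0, 0.0], [0.0, 0.04, 0, 0, 0.0], [0.0, 0.03, 0, 0, 0.0], [0, 0, 0, 0, 0.0], [0, 0, 0, 0, 0.0]]}}

```text
clock: 33.25
position: [387.8, 191.3, 176.6]
ee_rot: [-0.699, 0.715, -0.0, 0.001]
contact_force: [-0.1, 1.5, 1.0]
gripper_width: 0.0
```

```bash
python3 - <<'E'
from h import *
for n in("scene","top"):
    im,d=arm.get_image(n); cv2.imwrite(f"pics/{n}22.png",im); np.savez(f"{n}22.npz",im=im,d=d)
    if n=="scene": crop(im,300,150,380,220,9,"c29.png")
    else: crop(im,350,170,450,250,7,"c30.png")
go(None)
E
```

```text
t 33.35 pos [388.63 191.15 176.2 ] tooly 178.57 toolz [ 6.e-04  3.e-04 -1.e+00] F [0.26 0.31 0.45] T [ 0.03 -0.05 -0.03] w 0.13
j [ 0.835  0.109 -0.521  0.    -0.941 -0.86 ]
```

View pics/c29.png

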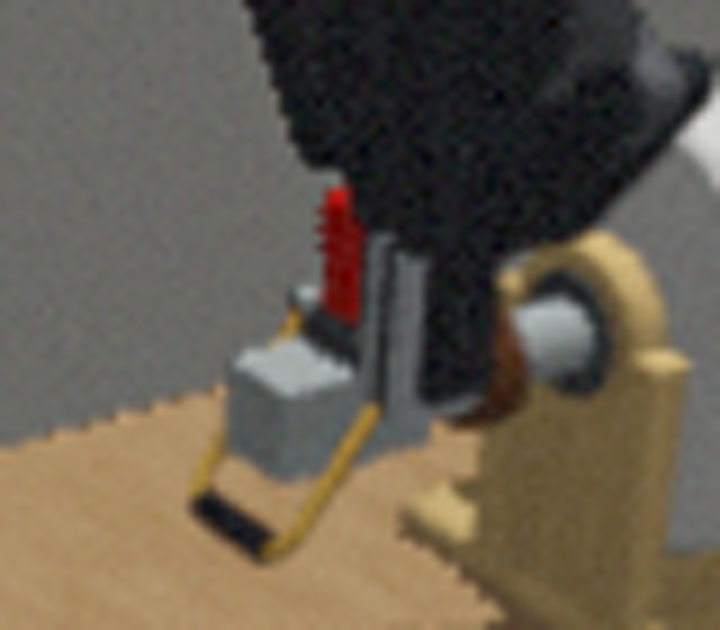

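View pics/c30.png

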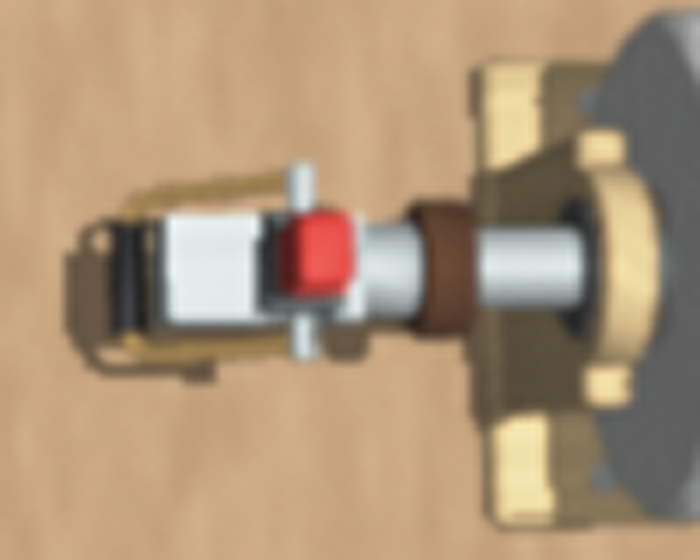

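The ring hangs round the spindle's end, with the roller below the end face at crop (235,525) in the scene view and (128,278) in the top view. The tab looks upright. Checking tilt and ring angle numerically.

```bash
python3 - <<'E'
from h import *
z=np.load("top22.npz"); t=z["im"]; d=z["d"]
g=lambda c:np.array(c,float)/7+[350,170]-.43
print("boss mid", onz("top",g([[302,187],[302,338]]),108).round(1))
boss=onz("top",g([[302,187],[302,338]]),108).mean(0)
hsv=cv2.cvtColor(t,cv2.COLOR_BGR2HSV); m=((hsv[...,0]<8)|(hsv[...,0]>173))&(hsv[...,1]>150)&(hsv[...,2]>190); m[:195]=0;m[225:]=0;m[:,385:410]&=True; m[:,:385]=0;m[:,405:]=0
v,u=np.nonzero(m); print(u.mean(),v.mean(),len(u)); tab=onz("top",[[u.mean(),v.mean()]],146)[0]; print("tab top",tab, "depth",np.median(depthpts("top",d,m),0))
dv=tab-boss; print("tilt along u",(dv@UX)/38,"across",(dv@UY)/38)
end=onz("top",g([[165,220],[165,322]]),103); print("spindle end",end.round(1)); print("hole by end", (end.mean(0)-33*UX).round(1))
rp=onz("top",g([[128,278]]),63)[0]; print("roller u from boss",(rp-boss)@UX)
rp=onz("top",g([[128,278]]),61)[0]
# depth of roller
mm=np.zeros(m.shape,bool); mm[203:216,366:371]=1; P_=depthpts("top",d,mm); print("roller depth z pct",np.percentile(P_[:,2],[10,50,75,90,97]).round(1))
# scene roller + top triangulation
X,e=tri(np.array([235,525])/9+[300,150]-.44, g([128,278])); print("tri roller",X.round(1),np.round(e,1)); print("u",(X-boss)@UX, "theta",np.arctan2(X[2]-108,-(X-boss)@UX)%(2*np.pi))
Xb,e=tri(np.array([302,297])/9+[300,150]-.44, g([302,187])); print("tri boss far",Xb.round(1),np.round(e,1))
# block check, collar height
mc=np.zeros(m.shape,bool); mc[203:216,388:392]=1; print("collar/top z",np.percentile(depthpts("top",d,mc)[:,2],[10,50,90]).round(1))
E
```

```text
boss mid [[554.9  87.2 108. ]
 [517.5  88.8 108. ]]
395.95384615384614 205.44615384615383 65
tab top [535.76205327  90.52309492 146.        ] depth [536.33681319  90.38579717 145.5910234 ]
tilt along u 0.06668380019485438 across 0.013373340597565847
spindle end [[548.2 120.5 103. ]
 [522.7 121.5 103. ]]
hole by end [534.6  88.  103. ]
roller u from boss 35.937461332028576
roller depth z pct [61.2 63.3 64.6 65.6 66.3]
tri roller [536.6 122.3  58.8] [1.1 1.1]
u 34.341236532665754 theta 4.102578461693042
tri boss far [555.2  87.8 108.6] [0.6 0.6]
collar/top z [110.  112.7 133.9]
```

```bash
python3 - <<'E'
from h import *
z=np.load("top22.npz"); d=z["d"]
m=np.zeros(d.shape,bool); m[195:222,385:406]=1
X=depthpts("top",d,m); 
A=X[X[:,2]>143]; B=X[(X[:,2]>108)&(X[:,2]<116)]
a=(A-H0)@UX; b=(A-H0)@UY; print("tab top u",a.min(),a.max(),a.mean(),"y",b.min(),b.max(),"n",len(A),"z",np.percentile(A[:,2],[5,50,95]))
c=np.c_[A[:,:2],np.ones(len(A))]; s=np.linalg.lstsq(c,A[:,2],rcond=None)[0]; print("top slope",s[:2])
a=(B-H0)@UX; b=(B-H0)@UY; print("collar u",a.min(),a.max(),"y",b.min(),b.max())
# bystanders moved?
d0=np.load("top0.npz")["im"].astype(int); d1=z["im"].astype(int); df=np.abs(d0-d1).max(2)[120:310,170:360]>60; print("changed px left part",df.sum(), [ (df[a:b,c:e].sum()) for a,b,c,e in((0,60,0,100),(50,195,0,40),(0,60,110,180))])
E
```

```text
tab top u -3.5621604644336644 9.834469937665622 3.055175076850724 y -8.953250268778875 8.040517500530482 n 80 z [143.27328031 145.3411825  147.72979101]
top slope [-0.01163355 -0.04126585]
collar u -8.231505191398183 11.533279880719864 y -21.01148121666142 22.623347257072666
changed px left part 3113 [np.int64(0), np.int64(0), np.int64(0)]
```

View pics/top22.png

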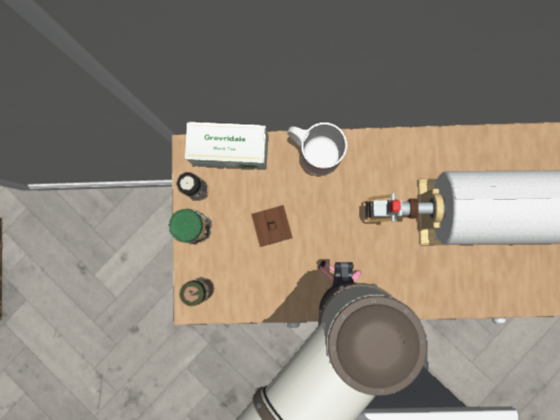

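The mug, jars and block haven't changed from the first picture. The pin is seated and the ring is at its stop. The arm is clear, so I'm handing in.

```bash
python3 -c "
from bench import arm
print(arm.read_state()['clock']); print(arm.job_done())"
```

```text
33.35
the job is handed in; nothing more can be done
None
```

The red-tab linchpin is seated in the spindle's cross hole, with its ring swung over and hanging round the spindle's end. I handed the job in at 33.4 s, with the arm clear and touching nothing. `job_done` gave no verdict.

- **Pin:** I pushed it down until it stopped, with about 9 N at the end. The tab top reads about 145.5 mm high against 146 expected, so the collar is on the flat top.
- **Ring:** I pushed it over the top, pressed it down from above, then pushed the last bit inward from outside. The hand force was about 1–2.5 N throughout. It measures 4.04–4.10 rad in the images (roughly ±0.05), so by sight it is at its stop.
- **Bystanders:** no image change around the mug and jars since the first picture.

Two checks were not clean:
- **No firm stop felt:** the force never rose sharply at the end of the ring's travel. I stopped on the picture instead, so the gripper's body would not come against the tab.
- **Slight lean:** the depth data suggest the pin leans about 0.04 rad outward along the spindle. A rougher colour-mask estimate gave 0.07 rad. Both are under the 0.12 rad limit.

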